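Lay the rocking refraction block before the ray lamp and switch on

TASK

The D-shaped refraction block is rocking on its curved side on the worktop. Take hold of it to stop it, then lay it gently, without letting it drop or topple, white frosted face down in the middle of the raised black pad of the lamp bench, with its curved side pointing straight at the lamp, and let go. After that, push the toggle switch on the lamp fully over, away from the pad, to switch the lamp on; leave the petri dish and the vials where they are.

Things in the scene. Friction and masses are not known exactly. Their poses are not given: they have to be found in the camera images.
- block_centre (a point): centre of the loose D-shaped block: translucent pale blue, one flat face frosted white; 56 mm wide, 44 mm from straight side to curved nose, 30 mm thick, about 120 g. x points to the nose (x = +22 mm; straight side x = -22), y across the width, z through the thickness away from the white face (at z = -15 mm). Starts rocking with x down, white face roughly to the left (+y); laid properly, z is up
- block_axis (a point): axis of the block's half circle (radius 28 mm), half-way through the thickness, 6 mm from block_centre towards the straight side; same axes. While the block rocks on its curved side (up to about 25 degrees in the plane of its flat faces) this point stays 28 mm above the worktop. From here to the straight side the two flanks, y = +-28 mm, are flat and parallel for 16 mm
- block_nose (a point): middle of the curved nose of the block, 22 mm from block_centre along x, half-way through the thickness; same axes
- pad_top (a point): centre of the top of the raised black square pad, 40 x 40 mm, on the lamp bench, a fixed aluminium plate 250 x 110 x 8 mm. The pad's top is 12 mm above the plate, 20 mm above the worktop. z up, x towards the lamp (roughly to the right), a grey housing 80 mm wide and 50 mm high on the plate, its front 90 mm from the pad's centre, with a black light tube of 32 mm diameter that sticks out 11 mm towards the pad
- switch_tip (a point): centre of the red ball, 26 mm across, on the toggle switch on top of the lamp. It swings in the x-z plane of pad_top about a hinge 130 mm along x from the pad's centre and 80 mm above the worktop; ball centre 50 mm from the hinge, stem 10 mm thick. The black block at the hinge (70 along x, 50 mm wide) has its top 83 mm above the worktop, the hub at most 93 mm
- switch (a joint): angle of the toggle switch: 0 leaning towards the pad (off; starts at 0 to 0.2), 0.5 upright, 1.0 leaning away from the pad (fully on, end stop); stays where it is left, moves with about 1.5 N at the ball
- dish_centre (a point): loose petri dish, 60 mm across, 16 mm high; its centre (a bystander)
- vial_centre (a point): loose screw-cap vial, 30 mm across, 76 mm high, standing; its centre (a bystander)
Not all that is in view belongs to the job. What is shaped like the part that bears block_centre but brown or green is not meant.

How it is judged:
By the outcome, as a careful person would: the job done as asked, in the order asked, and still so for the second after the job is handed in, with the robot touching nothing.
It also fails if it takes over 54 s, if anything falls off the work surface, if the arm or the gripper's body presses on something with over 40 N, if the wrist force passes 120 N, or if a joint passes its speed limit or range.

ROBOT

A 6-joint arm with a two-finger parallel gripper is mounted at the origin on a cart in front of the work surface, level with it; the furniture and walls round the work are solid. World frame = base frame: x ahead of the robot, y to its left, z up, the work surface at z = 0. Lengths are in m, angles in rad, forces in N, time in s.
With the tool pointing down it reaches from about 0.35 to 0.875 m from the base axis. Payload 4.2 kg.
Tool frame: the origin (TCP) lies between the finger pads; the fingertips stand 19 mm ahead of it and the grasp point (between the pads) is the TCP; z points along the fingers, y is the direction in which the jaws open and shut (so a half turn about z gives the same grasp; the last joint's range is limited). The gripper opens to 85 mm and grips with 20 to 120 N. Pads are 22 mm wide; open, the fingers measure 114 mm over their backs; the gripper's body (76 mm by 85 mm) begins 54 mm behind the grasp point. The pads swing forward as they close: fully open they stand 13 mm farther back than shut.
Start: joints at [1.549, 0.385, 0.008, 0, -1.194, -0.259], TCP at [0.173, 0.601, 0.221] pointing down, gripper open.
Joint ranges: [-3.14, 3.14], [-1.21, 2.06], [-1.07, 1.41], [-3.16, 2.05], [-2.99, -0.16], [-3.1, 3.1]. Speed limits (rad/s): [2.79, 2.79, 3.14, 3.14, 3.14, 3.14].

INTERFACE

Orientations are given as a rotation vector (axis times angle).
In Python, from station import env gives the robot as it stands.
- The arm moves only by the shell command python3 -m crank 'ROWS' [FORCE]. ROWS is JSON, a list of rows, each a list of 7 numbers: the turn, a rotation vector about the tool's x, y, z in units of 8 degrees (1.0 is 8 degrees), then the shift along the tool's x, y, z in units of 40 mm (1.0 is 40 mm), then the closure, from 0 (fully open) to 1 (shut). In form: [[rx, ry, rz, tx, ty, tz, hand], ...]. A call has exactly 8 rows; each row shifts and turns the commanded pose from where the row before left it, along the tool's axes as they then stand; what a row does not reach is not made up. A row lasts 1/8 s, in which the tool goes at most 62.5 mm and 10.7 degrees, less where a joint would pass 70% of its speed; a pose out of reach is approached as far as the arm can. A call is refused whole if a number of a shift passes 1 or a number of a turn 1, either way. A call with a gripper value outside its range is refused whole. The fingers move at their own pace and stop on an object; FORCE is the grip in N (left out, the last holds). Time passes only in rows, so rows that do not move let the fingers close, or fill a call up. It gives the time, the measured TCP pose, the force and the opening at its end, in the units of the state.
- env.observe(): the state, without advancing time (a new reading comes with each control period).
- env.get_image(name): name is "scene" or "side" or "wrist"; returns a dict with "frame" (400x640x3 uint8, blue, green, red), "z_map" (400x640 float32, m along the optical axis (not along the pixel's ray), 0 where there is no reading), "fx", "fy", "cx", "cy" (pixels), "k1" (the pictures are not rectified: a ray, as slopes to the right and down, at radius r is drawn at 1 + k1 r^2 times it, then the intrinsics apply), "extrinsics" (4x4, takes a point from camera to world coordinates). Camera axes: x right, y up, looking along -z (the intrinsics and any distortion apply to the point x, -y, -z); pixel columns grow to the right and rows downward; lengths in m; the calibration is good to about 2 mm. A picture is of the moment at which its call begins.
- env.hand_in(): hands the job in, once; it reports no verdict.
Trained networks look in a picture, given as the dict that the camera call returned (one of the last four; its "shot" number tells which), for a name from the list of things; names that differ only in an ending like _2 or _b are one class to them, and where a whole thing is asked for, a point or a joint stands for the part that bears it (a point fixed in the world has none). Each returns a list of dicts, best first, with "confidence" (0 to 1); they miss things now and then, are a little off and sometimes report something else, mostly with a low value. They report only what shows in the picture. A call takes as long as a camera call. They do not tell look-alikes from the thing itself.
- env.recognise(thing, picture): "location" ([column, row] in pixels, amid what is visible of it).
The state is a dict: "t": time; "q": joint angles; "qvel": joint speeds; "effort": joint torques, N m; "tcp_pos": TCP position; "tool_rot": TCP orientation; "force": force on the tool from outside, world axes, zero at the start; "wrist_torque": the same for the moment, N m; "grip_width": finger opening in m.
Only numpy, scipy, OpenCV 4.12 (cv2) and the standard library are available. Lean on these libraries where they do the work, as an engineer would, in place of code of your own. Each camera call takes 0.05 s, during which the arm holds its last target. There are 200 camera calls.

## Working session

There is one attempt and no reset: what is moved stays moved. The work goes in short steps, Python scripts to look and compute and a shell command to move; the robot and the scene stay as the last step left them, time stands still between calls to the robot, and variables do not carry over. Pictures are saved under pics/ and viewed, about 8 in all and at most 12, crops included, and the job is handed in when it is done.

```bash
ls; mkdir -p pics; cat > h.py <<'E'
from station import env
import numpy as np, cv2
from scipy.spatial.transform import Rotation as R
np.set_printoptions(precision=4,suppress=True)
def ray2world(p,u,v,d):
    xd,yd=(u-p['cx'])/p['fx'],(v-p['cy'])/p['fy']
    x,y=xd,yd
    for _ in range(20):
        s=1+p['k1']*(x*x+y*y); x,y=xd/s,yd/s
    c=np.stack([x*d,-y*d,-d*np.ones_like(x),np.ones_like(x)],-1)
    return (c@np.array(p['extrinsics']).T)[...,:3]
def cloud(p):
    v,u=np.mgrid[0:400,0:640].astype(float)
    P=ray2world(p,u,v,p['z_map'].astype(float)); P[p['z_map']<=0]=np.nan
    return P
E
python3 - <<'E'
from h import *
s=env.observe(); print(s['t'],s['tcp_pos'],s['tool_rot'],s['grip_width'])
ims=[]
for n in ['scene','side']:
    p=env.get_image(n); P=cloud(p); ims.append(p['frame']); print(n,np.array(p['extrinsics'])[:3,3])
    np.savez(f'{n}0.npz',P=P,f=p['frame'])
    for th in ['block_centre','block_axis','block_nose','pad_top','switch_tip','dish_centre','vial_centre']:
        for r in env.recognise(th,p)[:3]:
            u,v=r['location']; print(th,np.round(r['location']),round(r['confidence'],2),P[min(399,int(round(v))),min(639,int(round(u)))])
    cv2.imwrite(f'pics/{n}0.png',p['frame'])
print(env.observe()['t'])
E
```

```text
pics
0.0 [0.173  0.6    0.2196] [ 3.1085 -0.4396 -0.0004] 0.08544605918992275
scene [ 0.042  -0.3724  0.9268]
block_centre [225. 215.] 0.74 [0.4616 0.2288 0.0306]
block_centre [257. 231.] 0.69 [0.4641 0.1232 0.0443]
block_centre [302. 214.] 0.57 [0.5776 0.0744 0.0269]
block_axis [257. 232.] 0.9 [0.4622 0.1217 0.0435]
block_axis [303. 217.] 0.83 [0.5702 0.0657 0.0289]
block_axis [223. 217.] 0.6 [0.4558 0.2312 0.0268]
block_nose [301. 218.] 0.77 [0.5636 0.0668 0.0311]
block_nose [257. 232.] 0.74 [0.4622 0.1217 0.0435]
block_nose [228. 217.] 0.74 [0.4607 0.2175 0.0318]
pad_top [382. 262.] 0.69 [ 0.5605 -0.1656  0.0457]
switch_tip [399. 242.] 0.7 [ 0.5701 -0.191   0.1359]
switch_tip [257. 232.] 0.42 [0.4622 0.1217 0.0435]
dish_centre [321. 188.] 0.7 [0.6831 0.0911 0.0155]
vial_centre [385. 217.] 0.73 [ 0.672  -0.1075  0.05  ]
side [ 0.0843 -0.8105  0.6087]
block_centre [231. 214.] 0.83 [0.4492 0.2111 0.0297]
block_centre [304. 226.] 0.64 [0.5674 0.0677 0.0318]
block_centre [247. 224.] 0.63 [0.4513 0.1192 0.0465]
block_axis [307. 228.] 0.78 [0.5704 0.0593 0.0299]
block_axis [245. 231.] 0.75 [0.4475 0.1252 0.0266]
block_axis [231. 213.] 0.75 [0.4511 0.2159 0.0296]
block_nose [235. 213.] 0.81 [0.4611 0.2157 0.0269]
block_nose [305. 231.] 0.8 [0.5672 0.0633 0.021 ]
block_nose [248. 224.] 0.79 [0.4567 0.127  0.0411]
pad_top [361. 277.] 0.69 [ 0.543  -0.1891  0.0574]
switch_tip [378. 243.] 0.63 [ 0.5692 -0.2001  0.128 ]
dish_centre [340. 215.] 0.84 [0.6795 0.0907 0.0173]
0.8
```

```bash
python3 - <<'E'
import cv2,numpy as np
a=cv2.imread('pics/scene0.png')[150:320,180:480];b=cv2.imread('pics/side0.png')[150:320,180:480]
cv2.imwrite('pics/v1.png',cv2.resize(np.vstack([a,b]),None,fx=2,fy=1.76,interpolation=cv2.INTER_CUBIC)[:600])
E
```

```text
(no output)
```

View pics/v1.png

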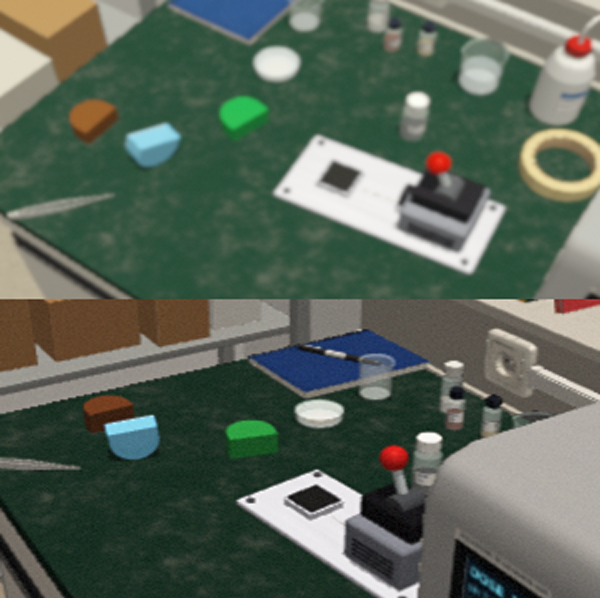

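```bash
cat > m.py <<'E'
from h import *
def plate(P,f):
    hsv=cv2.cvtColor(f,cv2.COLOR_BGR2HSV)
    x,y,z=P[...,0],P[...,1],P[...,2]
    box=(x>.4)&(x<.72)&(y>-.4)&(y<.05)
    tb=box&(hsv[...,1]>80)&(hsv[...,0]>35)&(hsv[...,0]<95)&(abs(z)<.02); print(' table z',np.nanmedian(z[tb]))
    w=box&(hsv[...,1]<50)&(hsv[...,2]>140)&(z<.018)
    w=cv2.morphologyEx(w.astype(np.uint8),cv2.MORPH_OPEN,np.ones((3,3)))
    n,l,st,_=cv2.connectedComponentsWithStats(w); w=l==1+np.argmax(st[1:,4])
    r=cv2.minAreaRect(P[w][:,:2].astype(np.float32)*1000); print(' plate rect mm',r,'z',np.median(P[w][:,2]))
    d=box&(hsv[...,2]<70)&(z>.012)&(z<.03)&(hsv[...,1]<110)
    n,l,st,_=cv2.connectedComponentsWithStats(cv2.morphologyEx(d.astype(np.uint8),cv2.MORPH_OPEN,np.ones((2,2))))
    for i in range(1,n):
        if st[i,4]>30: Q=P[l==i]; print(' dark',len(Q),Q.mean(0),cv2.minAreaRect(Q[:,:2].astype(np.float32)*1000))
    rd=box&((hsv[...,0]<8)|(hsv[...,0]>172))&(hsv[...,1]>150)&(z>.08)&(y>-.3)
    if rd.sum()>10:
        Q=P[rd]; A=np.c_[2*Q,np.ones(len(Q))]; 
        from scipy.optimize import least_squares
        s=least_squares(lambda c:np.linalg.norm(Q-c,axis=1)-.013,Q.mean(0)-[0,0,.01],loss='soft_l1',f_scale=.002); print(' ball',len(Q),s.x)
def block(P,f):
    hsv=cv2.cvtColor(f,cv2.COLOR_BGR2HSV)
    x,y,z=P[...,0],P[...,1],P[...,2]
    b=(hsv[...,0]>92)&(hsv[...,0]<115)&(hsv[...,1]>50)&(x>.35)&(x<.56)&(y>0)&(y<.3)&(z>.004)&(z<.08)
    n,l,st,_=cv2.connectedComponentsWithStats(b.astype(np.uint8)); b=l==1+np.argmax(st[1:,4])
    Q=P[b]; print(' block',len(Q),'min',np.percentile(Q,2,0),'max',np.percentile(Q,98,0),'mean',Q.mean(0))
    return b,Q
E
python3 - <<'E'
from m import *
for n in ['scene','side']:
    d=np.load(n+'0.npz'); print(n); plate(d['P'],d['f']); b,Q=block(d['P'],d['f'])
    hv=cv2.cvtColor(d['f'],cv2.COLOR_BGR2HSV)[...,2]
    v=hv[b]; t=cv2.threshold(v,0,255,cv2.THRESH_OTSU)[0]
    for nm,m in (('bright',v>t),('dark',v<=t)):
        q=Q[m]; 
        for _ in range(4):
            c=np.median(q,0); nn=np.linalg.svd(q-q.mean(0))[2][2]; q=q[abs((q-q.mean(0))@nn)<.004]
        print('  ',nm,m.sum(),len(q),q.mean(0),nn*np.sign(nn[2]))
        if nm=='bright': print(cv2.minAreaRect(q[:,:2].astype(np.float32)*1000))
E
```

```text
scene
 table z 0.00014173719823273867
 plate rect mm ((572.3820190429688, -141.3156280517578), (120.73126220703125, 256.1484680175781), 6.822695255279541) z 0.00803342410202923
 dark 124 [nan nan nan] ((559.1189575195312, -82.34290313720703), (29.53386116027832, 29.420902252197266), 4.507497310638428)
 ball 116 [ 0.5751 -0.1882  0.1273]
 block 436 min [0.4404 0.1127 0.0076] max [0.4981 0.1506 0.0523] mean [0.4656 0.1283 0.0356]
   bright 220 211 [0.4712 0.1318 0.0437] [ 0.2863 -0.1125  0.9515]
((472.3424377441406, 132.45225524902344), (30.7353572845459, 54.94694900512695), 72.05038452148438)
   dark 216 117 [0.4668 0.1194 0.0204] [-0.3247 -0.9433  0.0684]
side
 table z 0.0003703057375921692
 plate rect mm ((567.6207275390625, -138.29415893554688), (112.0193099975586, 258.8614807128906), 7.226689338684082) z 0.008288012879358153
 dark 198 [nan nan nan] ((561.346435546875, -83.58045959472656), (38.017696380615234, 35.68376922607422), 12.668325424194336)
 dark 188 [ 0.5377 -0.2173  0.0214] ((537.4110107421875, -215.38377380371094), (5.825127601623535, 72.55854797363281), 7.614709377288818)
 ball 160 [ 0.5744 -0.1893  0.1272]
 block 510 min [0.426  0.1157 0.0063] max [0.4776 0.153  0.0479] mean [0.4522 0.1283 0.0317]
   bright 166 165 [0.4538 0.1361 0.0445] [-0.1008  0.0551  0.9934]
((453.8343811035156, 136.43507385253906), (35.43232345581055, 54.59565734863281), 69.31021881103516)
   dark 344 262 [0.453  0.1233 0.0262] [0.3275 0.9431 0.0572]
```

```bash
cat > plan.py <<'E'
from h import *
def unit(v): v=np.array(v,float); return v/np.linalg.norm(v)
def Rt(yt,zt): yt,zt=unit(yt),unit(zt); return np.c_[np.cross(yt,zt),yt,zt]
TH=np.pi/4; yb=unit([.945,-.327,0]); zb=unit([-.327,-.945,0])
G=np.array([.459,.1365,.034]); RG=Rt(-yb,np.cos(TH)*np.array([0,0,-1])-np.sin(TH)*zb)
def cur():
    s=env.observe(); return np.array(s['tcp_pos']),R.from_rotvec(s['tool_rot']).as_matrix(),s
def rows(p1,R1,n,p0=None,R0=None,after=False):
    p,Rm,s=cur()
    if p0 is not None: p,Rm=p0,R0
    w=R.from_matrix(Rm.T@R1).as_rotvec(); 
    print('turn units',np.round(np.degrees(w)/8,2),'shift units (tool)',np.round(Rm.T@(p1-p)/.04,2))
    for i in range(n):
        sh=Rm.T@(p1-p)/(n-i)
        print(np.round(np.degrees(w)/8/n,2),np.round(sh/.04,2)); p=p+Rm@sh; Rm=Rm@R.from_rotvec(w/n).as_matrix()
E
python3 - <<'E'
from plan import *
rows(G-RG@np.array([0,0,.09])+np.array([0,0,.05]),RG,16)
E
```

```text
turn units [ 4.54 -4.31 10.97] shift units (tool) [10.   10.75  1.83]
[ 0.28 -0.27  0.69] [0.62 0.67 0.11]
[ 0.28 -0.27  0.69] [0.69 0.61 0.06]
[ 0.28 -0.27  0.69] [0.75 0.55 0.01]
[ 0.28 -0.27  0.69] [ 0.79  0.47 -0.04]
[ 0.28 -0.27  0.69] [ 0.83  0.39 -0.08]
[ 0.28 -0.27  0.69] [ 0.86  0.31 -0.13]
[ 0.28 -0.27  0.69] [ 0.88  0.22 -0.17]
[ 0.28 -0.27  0.69] [ 0.89  0.12 -0.21]
[ 0.28 -0.27  0.69] [ 0.89  0.03 -0.25]
[ 0.28 -0.27  0.69] [ 0.88 -0.07 -0.28]
[ 0.28 -0.27  0.69] [ 0.86 -0.16 -0.31]
[ 0.28 -0.27  0.69] [ 0.82 -0.25 -0.33]
[ 0.28 -0.27  0.69] [ 0.78 -0.35 -0.35]
[ 0.28 -0.27  0.69] [ 0.73 -0.43 -0.36]
[ 0.28 -0.27  0.69] [ 0.67 -0.51 -0.37]
[ 0.28 -0.27  0.69] [ 0.61 -0.59 -0.37]
```

```bash
python3 -m crank '[[0.28,-0.27,0.69,0.62,0.67,0.1,0],[0.28,-0.27,0.69,0.69,0.61,0.05,0],[0.28,-0.27,0.69,0.75,0.55,0,0],[0.28,-0.27,0.69,0.79,0.47,-0.05,0],[0.28,-0.27,0.69,0.83,0.39,-0.08,0],[0.28,-0.27,0.69,0.86,0.31,-0.13,0],[0.28,-0.27,0.69,0.88,0.22,-0.17,0],[0.28,-0.27,0.69,0.89,0.12,-0.21,0]]' 40
python3 - <<'E'
from plan import *
print(cur()[2]['q'])
rows(G-RG@np.array([0,0,.09])+np.array([0,0,.05]),RG,8)
E
```

```text
t: 1.8
tcp_pos: [0.3048, 0.3373, 0.1868]
tool_rot: [-2.39, 1.41, 0.351]
force: [0.5, -0.7, 0.7]
grip_width: 0.0851
[ 0.9873  0.0192 -0.4896 -0.3844 -0.7595 -0.2422]
turn units [ 2.27 -2.17  5.43] shift units (tool) [ 7.14  0.15 -1.92]
[ 0.28 -0.27  0.68] [ 0.89  0.02 -0.24]
[ 0.28 -0.27  0.68] [ 0.88 -0.07 -0.27]
[ 0.28 -0.27  0.68] [ 0.86 -0.17 -0.3 ]
[ 0.28 -0.27  0.68] [ 0.83 -0.26 -0.32]
[ 0.28 -0.27  0.68] [ 0.78 -0.35 -0.34]
[ 0.28 -0.27  0.68] [ 0.73 -0.44 -0.36]
[ 0.28 -0.27  0.68] [ 0.67 -0.52 -0.36]
[ 0.28 -0.27  0.68] [ 0.61 -0.59 -0.37]
```

```bash
python3 -m crank '[[0.28,-0.27,0.68,0.89,0.02,-0.24,0],[0.28,-0.27,0.68,0.88,-0.07,-0.27,0],[0.28,-0.27,0.68,0.86,-0.17,-0.3,0],[0.28,-0.27,0.68,0.83,-0.26,-0.32,0],[0.28,-0.27,0.68,0.78,-0.35,-0.34,0],[0.28,-0.27,0.68,0.73,-0.44,-0.36,0],[0.28,-0.27,0.68,0.67,-0.52,-0.36,0],[0.28,-0.27,0.68,0.61,-0.59,-0.37,0]]'
python3 - <<'E'
from m import *
from plan import *
print(cur()[2]['q'])
for n in ['side','scene','wrist']:
    p=env.get_image(n); P=cloud(p); print(n,env.observe()['t'])
    try: block(P,p['frame'])
    except Exception as e: print(e)
    cv2.imwrite(f'pics/{n}1.png',p['frame'])
cv2.imwrite('pics/v2.png',np.vstack([cv2.resize(cv2.imread('pics/wrist1.png'),(480,300)),cv2.resize(cv2.imread('pics/side1.png')[150:275,180:380],(480,300))]))
rows(G,RG,6)
E
```

```text
t: 2.8
tcp_pos: [0.4394, 0.0762, 0.1481]
tool_rot: [-1.415, 1.99, 0.587]
force: [0.8, -0.4, 1.2]
grip_width: 0.0853
[-0.0976  0.193  -0.4164 -0.9518 -1.0009  0.3213]
side 2.85
 block 509 min [0.434  0.1128 0.0068] max [0.4877 0.1496 0.0482] mean [0.459  0.1263 0.0316]
scene 2.9
 block 33 min [0.4585 0.1363 0.0396] max [0.4964 0.1521 0.0484] mean [0.4742 0.1435 0.0438]
wrist 2.95
 block 2793 min [0.4356 0.1134 0.0062] max [0.4885 0.1455 0.0472] mean [0.4608 0.1249 0.0317]
turn units [ 0.02 -0.04 -0.02] shift units (tool) [0.86 0.02 3.14]
[ 0.   -0.01 -0.  ] [0.14 0.   0.52]
[ 0.   -0.01 -0.  ] [0.14 0.   0.52]
[ 0.   -0.01 -0.  ] [0.14 0.   0.52]
[ 0.   -0.01 -0.  ] [0.14 0.   0.52]
[ 0.   -0.01 -0.  ] [0.14 0.   0.52]
[ 0.   -0.01 -0.  ] [0.15 0.   0.52]
```

View pics/v2.png

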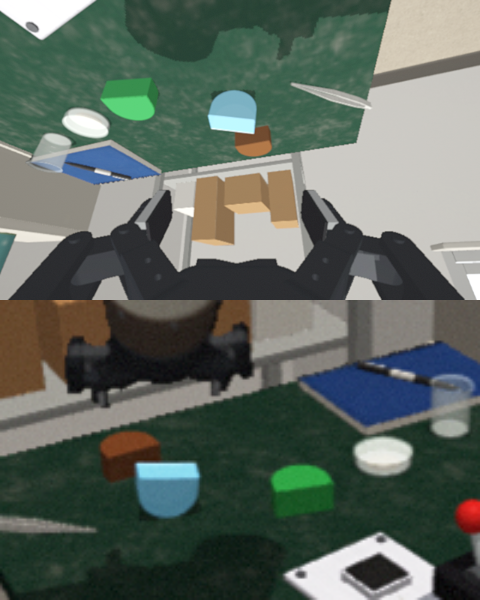

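```bash
python3 - <<'E'
from m import *
from plan import *
for i in range(3):
    p=env.get_image('wrist'); P=cloud(p); b,Q=block(P,p['frame'])
    v=cv2.cvtColor(p['frame'],cv2.COLOR_BGR2HSV)[...,2][b]; t=cv2.threshold(v,0,255,cv2.THRESH_OTSU)[0]
    for nm,m in (('bright',v>t),('dark',v<=t)):
        q=Q[m]
        for _ in range(5): nn=np.linalg.svd(q-q.mean(0),full_matrices=False)[2][2]; q=q[abs((q-q.mean(0))@nn)<.003]
        print('  ',nm,m.sum(),len(q),q.mean(0),nn*(np.sign(nn[2]) if nm=='bright' else -np.sign(nn[1])),'yb',q.mean(0)@yb,'zb',q.mean(0)@zb)
        print(cv2.minAreaRect(q[:,:2].astype(np.float32)*1000) if nm=='bright' else '')
print('G',G@yb,G@zb,env.observe()['t'])
E
```

```text
block 2817 min [0.4343 0.1136 0.0064] max [0.4867 0.1465 0.0463] mean [0.4595 0.1252 0.0319]
   bright 996 996 [0.4634 0.1318 0.0436] [ 0.1038 -0.0405  0.9938] yb 0.3948717450248891 zb -0.27605739801839246
((463.93341064453125, 133.55816650390625), (27.67661476135254, 55.240966796875), 72.33724212646484)
   dark 1821 1814 [0.4574 0.1215 0.0255] [-0.2982 -0.9545 -0.0016] yb 0.39253172403541664 zb -0.26443323283899894

 block 2830 min [0.4325 0.1142 0.0063] max [0.484  0.1469 0.0449] mean [0.4578 0.1257 0.0319]
   bright 1022 1022 [0.4609 0.1322 0.0436] [ 0.0413 -0.0247  0.9988] yb 0.39236643214382494 zb -0.27568971408955356
((461.0203857421875, 133.61561584472656), (27.818639755249023, 55.700225830078125), 71.78907775878906)
   dark 1808 1801 [0.4561 0.1219 0.0253] [-0.2982 -0.9545 -0.0035] yb 0.3911230546312577 zb -0.2643134468434669

 block 2858 min [0.4307 0.1147 0.0062] max [0.482  0.1473 0.0444] mean [0.4563 0.1262 0.032 ]
   bright 1038 1038 [0.4588 0.1329 0.0437] [-0.0031 -0.0076  1.    ] yb 0.39009069496748217 zb -0.27559927008118557
((459.0491943359375, 134.274658203125), (27.087738037109375, 55.59846496582031), 73.14368438720703)
   dark 1820 1812 [0.455  0.1223 0.0253] [-0.2989 -0.9543 -0.0029] yb 0.3900046019697637 zb -0.2643761389877751

G 0.38912845005727814 -0.27909191918796283 3.1
```

```bash
sed -i 's/\[.945,-.327,0\]/[.9545,-.2985,0]/; s/\[-.327,-.945,0\]/[-.2985,-.9545,0]/' plan.py; python3 - <<'E'
from plan import *
rows(G,RG,8)
E
```

```text
turn units [-0.12 -0.03 -0.14] shift units (tool) [ 0.91 -0.03  3.12]
[-0.01 -0.   -0.02] [ 0.11 -0.    0.39]
[-0.01 -0.   -0.02] [ 0.11 -0.    0.39]
[-0.01 -0.   -0.02] [ 0.11 -0.    0.39]
[-0.01 -0.   -0.02] [ 0.11 -0.    0.39]
[-0.01 -0.   -0.02] [ 0.11 -0.01  0.39]
[-0.01 -0.   -0.02] [ 0.12 -0.01  0.39]
[-0.01 -0.   -0.02] [ 0.12 -0.01  0.39]
[-0.01 -0.   -0.02] [ 0.12 -0.01  0.39]
```

```bash
python3 -m crank '[[-0.06,-0.02,-0.07,0.45,0,0.2,0],[-0.06,-0.02,-0.07,0.46,-0.03,0.3,0],[0,0,0,0,0,0.5,0],[0,0,0,0,0,0.5,0],[0,0,0,0,0,0.5,0],[0,0,0,0,0,0.5,0],[0,0,0,0,0,0.4,0],[0,0,0,0,0,0.22,0]]' 40
python3 - <<'E'
from plan import *
from m import *
rows(G,RG,1)
p=env.get_image('wrist'); block(cloud(p),p['frame']); cv2.imwrite('pics/v3.png',p['frame'])
E
```

```text
t: 4.1
tcp_pos: [0.458, 0.1377, 0.0332]
tool_rot: [-1.445, 1.969, 0.601]
force: [1.2, 0.4, -0.3]
grip_width: 0.0857
turn units [ 0.01  0.   -0.01] shift units (tool) [ 0.   -0.03 -0.03]
[ 0.01  0.   -0.01] [ 0.   -0.03 -0.03]
 block 6235 min [0.4242 0.1163 0.0055] max [0.4738 0.1323 0.0448] mean [0.4503 0.1238 0.026 ]
```

View pics/v3.png

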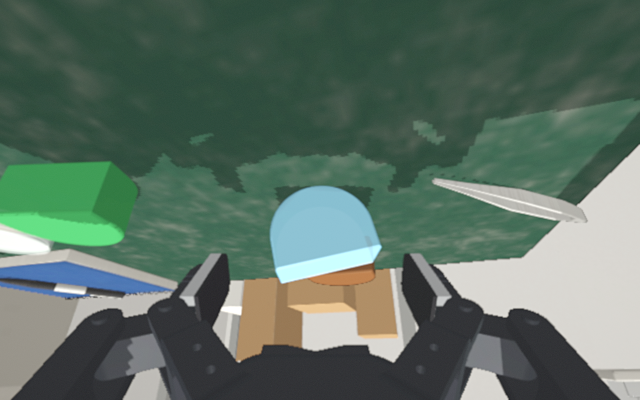

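```bash
python3 -m crank '[[0,0,0,0,0,0,0.2],[0,0,0,0,0,0,0.3],[0,0,0,0,0,0,0.4],[0,0,0,0,0,0,0.6],[0,0,0,0,0,0,1],[0,0,0,0,0,0,1],[0,0,0,0,0,0,1],[0,0,0,0,0,0,1]]' 30
python3 - <<'E'
from plan import *
from m import *
print(cur()[2]['grip_width'])
p=env.get_image('wrist'); b,Q=block(cloud(p),p['frame']); cv2.imwrite('pics/v4.png',p['frame'][100:400,160:480])
v=cv2.cvtColor(p['frame'],cv2.COLOR_BGR2HSV)[...,2][b]; t=cv2.threshold(v,0,255,cv2.THRESH_OTSU)[0]
tp,Rm,_=cur()
for nm,m in (('bright',v>t),('dark',v<=t)):
        q=Q[m]
        for _ in range(5): nn=np.linalg.svd(q-q.mean(0),full_matrices=False)[2][2]; q=q[abs((q-q.mean(0))@nn)<.003]
        print('  ',nm,m.sum(),len(q),q.mean(0),nn,'tool-frame n',Rm.T@nn,'c',Rm.T@(q.mean(0)-tp))
E
```

```text
t: 5.15
tcp_pos: [0.4616, 0.1358, 0.0374]
tool_rot: [-1.444, 1.962, 0.593]
force: [0.6, -8.4, 17.9]
grip_width: 0.0111
0.011051818851524007
 block 5272 min [0.4211 0.1202 0.0057] max [0.4723 0.15   0.0482] mean [0.4455 0.1337 0.0261]
   bright 5174 4905 [0.4445 0.134  0.0253] [ 0.5477  0.8366 -0.0044] tool-frame n [-0.6733 -0.2715  0.6877] c [0.0133 0.0158 0.0035]
   dark 98 55 [0.447  0.1171 0.0471] [-0.2995 -0.5879 -0.7515] tool-frame n [0.9911 0.1151 0.0669] c [ 0.0088  0.0083 -0.0227]
```

View pics/v4.png

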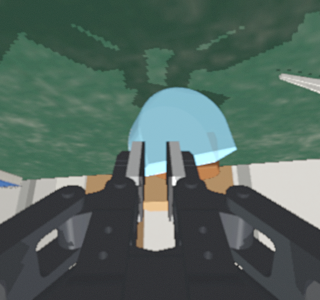

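```bash
python3 -m crank '[[0,0,0,0,0,-0.3,1],[0,0,0,0,0,-0.6,1],[0,0,0,0,0,-0.8,1],[0,0,0,0,0,-0.8,0],[0,0,0,0,0,-0.3,0],[0,0,0,0,0,0,0],[0,0,0,0,0,0,0],[0,0,0,0,0,0,0]]' 30
cat > bf.py <<'E'
from m import *
from plan import *
def fit(p,q=False):
    P=cloud(p); b,Q=block(P,p['frame'])
    v=cv2.cvtColor(p['frame'],cv2.COLOR_BGR2HSV)[...,2][b]; t=cv2.threshold(v,0,255,cv2.THRESH_OTSU)[0]
    tp,Rm,s=cur(); print(s['t'])
    for nm,m in (('bright',v>t),('dark',v<=t)):
        q=Q[m]
        for _ in range(5): nn=np.linalg.svd(q-q.mean(0),full_matrices=False)[2][2]; q=q[abs((q-q.mean(0))@nn)<.003]
        nn=nn*(np.sign(nn[2]) if nm=='bright' else -np.sign(nn[1]))
        print('  ',nm,m.sum(),len(q),q.mean(0),nn, cv2.minAreaRect(q[:,:2].astype(np.float32)*1000) if nm=='bright' else (q.mean(0)-.015*nn))
E
python3 - <<'E'
from bf import *
for i in range(5):
    p=env.get_image('wrist'); fit(p)
cv2.imwrite('pics/v5.png',p['frame'])
E
```

```text
t: 6.2
tcp_pos: [0.434, 0.0619, 0.1124]
tool_rot: [-1.445, 1.969, 0.602]
force: [0.2, 0.1, 0.4]
grip_width: 0.0851
 block 2224 min [0.4258 0.1164 0.0061] max [0.4806 0.1577 0.0444] mean [0.449  0.1327 0.028 ]
6.25
   bright 227 227 [0.4445 0.1419 0.043 ] [-0.0497  0.0415  0.9979] ((452.35455322265625, 143.7210235595703), (27.65542984008789, 56.43354034423828), 50.01651382446289)
   dark 1997 1363 [0.4429 0.135  0.023 ] [-0.6257 -0.78    0.0112] [0.4522 0.1467 0.0229]
 block 2280 min [0.4239 0.1182 0.0058] max [0.4793 0.1604 0.0465] mean [0.4479 0.1341 0.0283]
6.3
   bright 243 243 [0.4436 0.1431 0.0427] [-0.1062  0.1029  0.989 ] ((450.26092529296875, 145.88597106933594), (29.08614730834961, 55.784385681152344), 53.40128707885742)
   dark 2037 1282 [0.4405 0.137  0.0224] [-0.627  -0.7789  0.0104] [0.4499 0.1487 0.0223]
 block 2574 min [0.4222 0.1197 0.0059] max [0.477  0.161  0.0487] mean [0.4472 0.1359 0.0302]
6.35
   bright 499 499 [0.4462 0.1445 0.0436] [-0.1907  0.138   0.9719] ((447.236083984375, 147.50782775878906), (28.315231323242188, 55.16156005859375), 52.78761672973633)
   dark 2075 1171 [0.4388 0.1382 0.0221] [-0.6224 -0.7826  0.0129] [0.4481 0.15   0.0219]
 block 2644 min [0.4213 0.1205 0.006 ] max [0.476  0.1625 0.0498] mean [0.4468 0.1368 0.0307]
6.4
   bright 540 540 [0.4456 0.1457 0.0437] [-0.2233  0.1679  0.9602] ((446.14508056640625, 149.0146026611328), (27.811546325683594, 53.80716323852539), 50.52891159057617)
   dark 2104 1117 [0.4381 0.1388 0.0219] [-0.6228 -0.7823  0.0101] [0.4475 0.1506 0.0218]
 block 2660 min [0.4211 0.1207 0.006 ] max [0.4758 0.1626 0.0502] mean [0.4467 0.1369 0.0308]
6.45
   bright 542 542 [0.4454 0.1462 0.0437] [-0.2265  0.1727  0.9586] ((446.1680908203125, 149.46669006347656), (28.6939754486084, 53.312171936035156), 51.04521179199219)
   dark 2118 1099 [0.4382 0.1388 0.0219] [-0.619  -0.7852  0.0165] [0.4475 0.1506 0.0216]
```

View pics/v5.png

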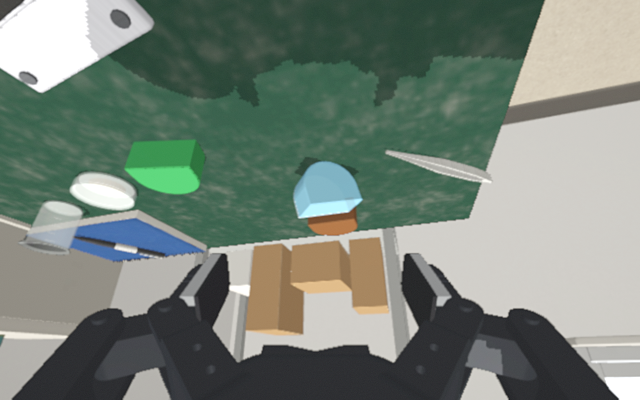

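```bash
cat >> plan.py <<'E'
yb2=unit([.782,-.622,0]); zb2=unit([-.622,-.782,0]); F=np.array([.4555,.1418,.030]); RF=Rt(zb2,[0,0,-1])
E
python3 - <<'E'
from bf import *
d=np.load('scene0.npz'); P=d['P']; h=cv2.cvtColor(d['f'],cv2.COLOR_BGR2HSV)
m=(h[...,0]<18)&(h[...,1]>130)&(P[...,0]>.38)&(P[...,0]<.55)&(P[...,1]>.16)&(P[...,1]<.32)&(P[...,2]>.024)&(P[...,2]<.04)
Q=P[m]; print('brown',len(Q),Q.mean(0),cv2.minAreaRect(Q[:,:2].astype(np.float32)*1000))
rows(F+[0,0,.07],RF,8)
E
```

```text
brown 289 [0.4616 0.2303 0.0297] ((462.2755432128906, 233.8502960205078), (56.43732452392578, 45.059871673583984), 1.3302698135375977)
turn units [-3.37  4.93 -8.15] shift units (tool) [-1.24  0.09  1.7 ]
[-0.42  0.62 -1.02] [-0.15  0.01  0.21]
[-0.42  0.62 -1.02] [-0.17 -0.02  0.2 ]
[-0.42  0.62 -1.02] [-0.18 -0.06  0.18]
[-0.42  0.62 -1.02] [-0.19 -0.1   0.16]
[-0.42  0.62 -1.02] [-0.18 -0.13  0.14]
[-0.42  0.62 -1.02] [-0.17 -0.16  0.11]
[-0.42  0.62 -1.02] [-0.15 -0.19  0.09]
[-0.42  0.62 -1.02] [-0.13 -0.22  0.06]
```

```bash
python3 -m crank '[[-0.42,0.62,-1,-0.15,0.01,0.21,0.2],[-0.42,0.62,-1,-0.17,-0.02,0.2,0.35],[-0.42,0.62,-1,-0.18,-0.06,0.18,0.35],[-0.42,0.62,-1,-0.19,-0.1,0.16,0.35],[-0.42,0.62,-1,-0.18,-0.13,0.14,0.35],[-0.42,0.62,-1,-0.17,-0.16,0.11,0.35],[-0.42,0.62,-1,-0.15,-0.19,0.09,0.35],[-0.42,0.62,-1,-0.13,-0.22,0.06,0.35]]' 30
python3 - <<'E'
from bf import *
print(cur()[2]['q'])
p=env.get_image('wrist'); P=cloud(p); b,Q=block(P,p['frame'])
top=Q[Q[:,2]>.036]; r=cv2.minAreaRect(top[:,:2].astype(np.float32)*1000); print(len(top),top.mean(0),r)
nn=np.linalg.svd(top-top.mean(0),full_matrices=False)[2][2];print(nn*np.sign(nn[2]))
rows(F,RF,1)
E
```

```text
t: 7.45
tcp_pos: [0.4565, 0.1419, 0.1001]
tool_rot: [2.952, -1.055, -0.002]
force: [0.8, -0.0, -0.4]
grip_width: 0.0552
[ 0.6438  0.2725 -0.5075  0.0032 -0.7971  0.2381]
 block 2819 min [0.4295 0.1187 0.0291] max [0.4821 0.1664 0.0464] mean [0.457  0.1416 0.0432]
2672 [0.4559 0.1424 0.0439] ((453.8854064941406, 143.97193908691406), (28.48617172241211, 57.126502990722656), 50.66608810424805)
[-0.0345  0.0289  0.999 ]
turn units [ 0.06 -0.03 -0.05] shift units (tool) [0.   0.04 1.74]
[ 0.06 -0.03 -0.05] [0.   0.04 1.74]
```

```bash
python3 -m crank '[[0.06,-0.03,-0.05,0,0.03,0.5,0.35],[0,0,0,0,0,0.5,0.35],[0,0,0,0,0,0.4,0.35],[0,0,0,0,0,0.3,0.35],[0,0,0,0,0,0.02,0.5],[0,0,0,0,0,0,0.7],[0,0,0,0,0,0,1],[0,0,0,0,0,0,1]]' 30
python3 - <<'E'
from bf import *
p=env.get_image('wrist'); P=cloud(p); b,Q=block(P,p['frame'])
cv2.imwrite('pics/v6.png',p['frame'])
E
```

```text
t: 8.5
tcp_pos: [0.4558, 0.1408, 0.0317]
tool_rot: [-2.953, 1.052, 0.006]
force: [1.0, 1.3, 0.9]
grip_width: 0.0289
 block 1316 min [0.4598 0.1165 0.0232] max [0.4785 0.1367 0.0501] mean [0.4693 0.1266 0.0391]
```

View pics/v6.png

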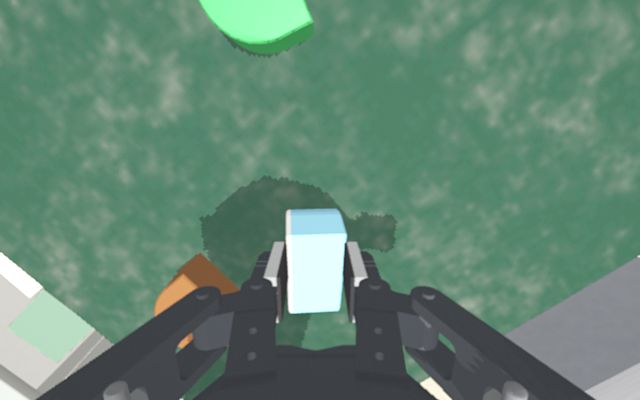

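```bash
cat > tilt.py <<'E'
from bf import *
def top(p):
    P=cloud(p); b,Q=block(P,p['frame']); h=cv2.cvtColor(p['frame'],cv2.COLOR_BGR2HSV)
    P=P.reshape(-1,3); h=h.reshape(-1,3); tp,Rm,_=cur(); L=(P-tp)@Rm
    m=(abs(L[:,1])<.012)&(abs(L[:,0])<.035)&(L[:,2]<.02)&(L[:,2]>-.045)&(h[:,0]>80)&(h[:,0]<115)&(h[:,2]>180)
    q=L[m]
    rng=np.random.default_rng(0); best=None
    for _ in range(300):
        a=q[rng.choice(len(q),3,False)]; n=np.cross(a[1]-a[0],a[2]-a[0]); n/=np.linalg.norm(n)+1e-12
        k=abs((q-a[0])@n)<.0012
        if best is None or k.sum()>best.sum(): best=k
    q=q[best]; n=np.linalg.svd(q-q.mean(0),full_matrices=False)[2][2]; n*=-np.sign(n[2])
    t=np.array([n[2],0,-n[0]]); t/=np.linalg.norm(t); s=q@t
    print('n',len(q),m.sum(),'normal tool',n,'mean',q.mean(0),'extent along straight side',np.percentile(s,[0.5,99.5]))
    lo,hi=np.percentile(s,[.5,99.5]); mid=q.mean(0)+t*((lo+hi)/2-q.mean(0)@t); print('straight side mid tool',mid,'world',tp+Rm@mid,'n world',Rm@n)
if __name__=='__main__': top(env.get_image('wrist'))
E
python3 tilt.py
```

```text
block 1311 min [0.4598 0.1165 0.0232] max [0.4786 0.1367 0.0501] mean [0.4694 0.1266 0.0391]
n 3185 4304 normal tool [-0.2205  0.0787 -0.9722] mean [-0.0065  0.0004 -0.0137] extent along straight side [-0.0214  0.0321]
straight side mid tool [-0.0085  0.0004 -0.0133] world [0.4489 0.1457 0.045 ] n world [-0.2192  0.0714  0.9731]
```

```bash
python3 -m crank '[[0,0,0,0,0,-0.3,1],[0,0,0,0,0,-0.5,1],[0,-0.4,0,0.2,0.2,0,1],[0,-0.4,0,0.2,0.3,0,1],[0,-0.4,0,0.2,0.3,0,1],[0,-0.4,0,0,0,0,1],[0,0,0,0,0,0,1],[0,0,0,0,0,0,1]]' 30
python3 tilt.py
```

```text
t: 9.6
tcp_pos: [0.4531, 0.1001, 0.0617]
tool_rot: [-2.868, 1.022, 0.329]
force: [0.9, 0.2, -1.6]
grip_width: 0.0287
 block 1564 min [0.4217 0.0752 0.0492] max [0.4762 0.118  0.0776] mean [0.4634 0.087  0.0666]
n 3235 4035 normal tool [-0.222   0.0779 -0.9719] mean [-0.0062  0.0003 -0.0138] extent along straight side [-0.0215  0.032 ]
straight side mid tool [-0.0085  0.0003 -0.0133] world [0.4487 0.1034 0.0766] n world [-0.047  -0.0654  0.9968]
```

```bash
python3 -m crank '[[0,0,0,0.05,0,0.22,1],[0,0,0,0.05,0,0.22,1],[0,0,0,0.04,0,0.17,1],[0,0,0,0.02,0,0.08,1],[0,0,0,0.01,0,0.05,1],[0,0,0,0,0,0.02,1],[0,0,0,0,0,0,1],[0,0,0,0,0,0,1]]' 30
```

```text
t: 10.65
tcp_pos: [0.4536, 0.1005, 0.0306]
tool_rot: [-2.867, 1.021, 0.329]
force: [-0.4, 0.1, -0.8]
grip_width: 0.0287
```

```bash
python3 -m crank '[[0,0,0,0,0,0.02,1],[0,0,0,0,0,0,1],[0,0,0,0,0,0.02,1],[0,0,0,0,0,0,1],[0,0,0,0,0,0,0.6],[0,0,0,0,0,0,0.5],[0,0,0,0,0,0,0.42],[0,0,0,0,0,0,0.38]]' 20
python3 tilt.py
```

```text
t: 11.65
tcp_pos: [0.4529, 0.1007, 0.0287]
tool_rot: [-2.868, 1.022, 0.33]
force: [0.3, 0.7, -0.2]
grip_width: 0.0532
 block 1138 min [0.4287 0.0755 0.0172] max [0.4813 0.1052 0.0454] mean [0.4689 0.0864 0.032 ]
n 3896 4029 normal tool [-0.1223  0.0028 -0.9925] mean [-0.0029 -0.     -0.0146] extent along straight side [-0.0248  0.0312]
straight side mid tool [-0.005  -0.     -0.0143] world [0.4517 0.1017 0.0439] n world [ 0.0795 -0.0719  0.9942]
```

```bash
python3 -m crank '[[0,0,0,0,0,-0.4,0.36],[0,0,0,0,0,-0.6,0.35],[0,0,0,0,0,-0.8,0.35],[0,0,0,0,0,-0.6,0.2],[0,0.4,0,0,0,0,0],[0,0.4,0,0,0,0,0],[0,0.4,0,0,0,0,0],[0,0.4,0,0,0,0,0]]' 20
python3 - <<'E'
from tilt import *
for i in range(4):
    p=env.get_image('wrist'); P=cloud(p); b,Q=block(P,p['frame'])
    tq=Q[Q[:,2]>.034]; nn=np.linalg.svd(tq-tq.mean(0),full_matrices=False)[2][2]; print(env.observe()['t'],len(tq),nn*np.sign(nn[2]),cv2.minAreaRect(tq[:,:2].astype(np.float32)*1000))
print(cur()[2]['q'])
E
```

```text
t: 12.7
tcp_pos: [0.4704, 0.0867, 0.1237]
tool_rot: [-2.954, 1.053, 0.003]
force: [0.3, 0.7, 0.7]
grip_width: 0.0854
 block 2177 min [0.4259 0.079  0.0284] max [0.4772 0.1274 0.0458] mean [0.4523 0.1024 0.043 ]
12.75 2075 [ 0.0382 -0.0419  0.9984] ((449.8416748046875, 104.51332092285156), (27.996444702148438, 56.57215118408203), 49.23093032836914)
 block 2165 min [0.425  0.0797 0.0275] max [0.4768 0.1271 0.0455] mean [0.4519 0.1026 0.043 ]
12.8 2058 [ 0.0327 -0.0351  0.9988] ((449.2364501953125, 104.5477294921875), (27.285640716552734, 56.75746154785156), 49.908145904541016)
 block 2194 min [0.4259 0.0793 0.0278] max [0.4769 0.1277 0.0458] mean [0.4521 0.1026 0.043 ]
12.85 2093 [ 0.0398 -0.0419  0.9983] ((449.7549743652344, 104.52581024169922), (27.948917388916016, 56.637332916259766), 49.1002311706543)
 block 2179 min [0.4268 0.0787 0.0287] max [0.4776 0.1264 0.0465] mean [0.4529 0.1018 0.0431]
12.9 2097 [ 0.0641 -0.0617  0.996 ] ((450.9718017578125, 103.36115264892578), (27.851398468017578, 56.125083923339844), 49.41823959350586)
[ 0.5185  0.2389 -0.4769 -0.0098 -0.8536  0.3745]
```

```bash
cat >> plan.py <<'E'
yb3=unit([.757,-.653,0]); zb3=unit([-.653,-.757,0]); RG3=Rt(-yb3,np.array([0,0,-1])-zb3); G3=np.array([.448,.106,.036])+.004*RG3[:,2]
E
python3 - <<'E'
from plan import *
rows(G3-.08*RG3[:,2],RG3,11)
E
```

```text
turn units [ 4.48 -4.29 10.79] shift units (tool) [-0.76  1.33  0.84]
[ 0.41 -0.39  0.98] [-0.07  0.12  0.08]
[ 0.41 -0.39  0.98] [-0.05  0.13  0.07]
[ 0.41 -0.39  0.98] [-0.03  0.14  0.07]
[ 0.41 -0.39  0.98] [-0.    0.15  0.06]
[ 0.41 -0.39  0.98] [0.02 0.15 0.05]
[ 0.41 -0.39  0.98] [0.04 0.15 0.04]
[ 0.41 -0.39  0.98] [0.07 0.14 0.03]
[ 0.41 -0.39  0.98] [0.09 0.13 0.02]
[ 0.41 -0.39  0.98] [0.1  0.12 0.  ]
[ 0.41 -0.39  0.98] [ 0.12  0.1  -0.01]
[ 0.41 -0.39  0.98] [ 0.13  0.09 -0.02]
```

```bash
python3 -m crank '[[0.41,-0.39,0.98,-0.07,0.12,0.03,0],[0.41,-0.39,0.98,-0.05,0.13,0.03,0],[0.41,-0.39,0.98,-0.03,0.14,0.03,0],[0.41,-0.39,0.98,0,0.15,0.03,0],[0.41,-0.39,0.98,0.02,0.15,0.03,0],[0.41,-0.39,0.98,0.04,0.15,0.03,0],[0.41,-0.39,0.98,0.07,0.14,0.03,0],[0.41,-0.39,0.98,0.09,0.13,0.02,0]]' 20
python3 - <<'E'
from plan import *
rows(G3-.08*RG3[:,2],RG3,3)
E
```

```text
t: 13.9
tcp_pos: [0.4293, 0.0698, 0.1056]
tool_rot: [-1.575, 2.029, 0.332]
force: [-0.9, -0.9, 0.8]
grip_width: 0.0857
turn units [ 1.19 -1.14  2.92] shift units (tool) [0.38 0.41 0.16]
[ 0.4  -0.38  0.97] [0.13 0.14 0.05]
[ 0.4  -0.38  0.97] [0.15 0.12 0.04]
[ 0.4  -0.38  0.97] [0.16 0.1  0.02]
```

```bash
python3 -m crank '[[0.4,-0.38,0.97,0.13,0.14,0.05,0],[0.4,-0.38,0.97,0.15,0.12,0.04,0],[0.4,-0.38,0.97,0.16,0.1,0.02,0],[0,0,0,0,0,0,0],[0,0,0,0,0,0,0],[0,0,0,0,0,0,0],[0,0,0,0,0,0,0],[0,0,0,0,0,0,0]]' 20
python3 - <<'E'
from bf import *
print(cur()[2]['q'])
for i in range(6):
    p=env.get_image('wrist'); P=cloud(p); fit(p)
cv2.imwrite('pics/v7.png',p['frame'])
rows(G3,RG3,6)
E
```

```text
t: 14.9
tcp_pos: [0.4117, 0.0656, 0.0894]
tool_rot: [-1.007, 2.177, 0.41]
force: [-0.2, -0.7, -0.1]
grip_width: 0.0855
[-0.1576  0.177  -0.6316 -1.2155 -0.6945  0.4115]
 block 2695 min [0.4215 0.0772 0.0058] max [0.461  0.1115 0.0431] mean [0.4407 0.0946 0.0258]
14.95
   bright 94 94 [0.4407 0.0973 0.0429] [ 0.0319 -0.09    0.9954] ((440.3147277832031, 98.06465148925781), (22.60737419128418, 59.483280181884766), 25.93187713623047)
   dark 2601 2597 [0.4408 0.0945 0.0251] [-0.6528 -0.7575 -0.0062] [0.4506 0.1059 0.0252]
 block 2681 min [0.4212 0.0775 0.0056] max [0.4605 0.1118 0.0429] mean [0.4405 0.0949 0.0257]
15.0
   bright 92 92 [0.4394 0.0985 0.043 ] [ 0.0241 -0.0749  0.9969] ((439.4824523925781, 99.51387786865234), (24.578659057617188, 60.717281341552734), 24.20380401611328)
   dark 2589 2587 [0.4405 0.0947 0.0251] [-0.6522 -0.758  -0.0057] [0.4503 0.1061 0.0251]
 block 2684 min [0.4211 0.0773 0.0056] max [0.4608 0.1117 0.0428] mean [0.4406 0.0948 0.0257]
15.05
   bright 90 90 [0.4396 0.0982 0.0429] [ 0.0324 -0.0732  0.9968] ((439.0310363769531, 99.35482788085938), (25.218774795
[... 808 characters left out ...]
572 -0.0042] [0.4508 0.1057 0.0252]
 block 2694 min [0.4214 0.0772 0.0054] max [0.4608 0.1117 0.0431] mean [0.4407 0.0947 0.0256]
15.2
   bright 92 92 [0.4406 0.0972 0.0429] [ 0.0151 -0.0904  0.9958] ((440.8206787109375, 98.44709777832031), (23.36345672607422, 60.54431915283203), 27.398643493652344)
   dark 2602 2598 [0.4407 0.0946 0.025 ] [-0.6534 -0.757  -0.0055] [0.4505 0.106  0.0251]
turn units [ 0.01 -0.03  0.04] shift units (tool) [-0.03 -0.03  2.01]
[ 0.   -0.    0.01] [-0.01 -0.    0.33]
[ 0.   -0.    0.01] [-0.01 -0.    0.33]
[ 0.   -0.    0.01] [-0.01 -0.    0.33]
[ 0.   -0.    0.01] [-0.01 -0.    0.33]
[ 0.   -0.    0.01] [-0.   -0.    0.33]
[ 0.   -0.    0.01] [-0.   -0.    0.33]
```

```bash
python3 -m crank '[[0,0,0.04,-0.03,-0.06,0.4,0],[0,0,0,0,0,0.4,0],[0,0,0,0,0,0.4,0],[0,0,0,0,0,0.4,0],[0,0,0,0,0,0.25,0],[0,0,0,0,0,0.16,0],[0,0,0,0,0,0,0],[0,0,0,0,0,0,0]]' 20
python3 - <<'E'
from bf import *
rows(G3,RG3,1)
p=env.get_image('wrist'); fit(p); q=env.get_image('side')['frame'][180:280,200:360]
cv2.imwrite('pics/v7.png',np.vstack([cv2.resize(p['frame'],(480,300)),cv2.resize(q,(480,300))]))
E
```

```text
t: 16.2
tcp_pos: [0.4508, 0.1072, 0.0332]
tool_rot: [-1.0, 2.181, 0.412]
force: [-0.6, 0.8, 0.5]
grip_width: 0.0856
turn units [ 0.01 -0.02  0.  ] shift units (tool) [-0.    0.03  0.  ]
[ 0.01 -0.02  0.  ] [-0.    0.03  0.  ]
 block 6196 min [0.4218 0.0771 0.0056] max [0.4611 0.1112 0.0428] mean [0.4409 0.0945 0.0258]
16.25
   bright 6024 6006 [0.4412 0.0942 0.0257] [0.6527 0.7576 0.0045] ((442.10943603515625, 93.5884780883789), (4.164297580718994, 56.00273513793945), 49.807952880859375)
   dark 172 170 [0.4312 0.1032 0.0258] [-0.6502 -0.7597 -0.013 ] [0.4409 0.1146 0.026 ]
```

View pics/v7.png

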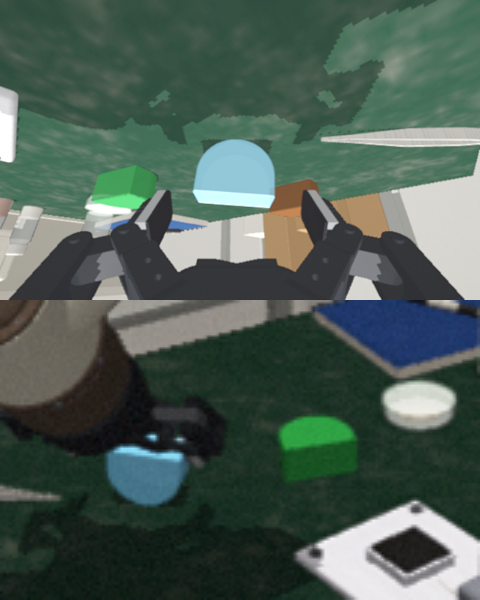

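```bash
python3 - <<'E'
from bf import *
p=env.get_image('wrist'); P=cloud(p); tp,Rm,_=cur(); L=(P-tp)@Rm
h=cv2.cvtColor(p['frame'],cv2.COLOR_BGR2HSV)
for s in (-1,1):
    m=(abs(L[...,1]*s-.046)<.012)&(abs(L[...,0])<.03)&(L[...,2]<.03)&(L[...,2]>-.05)
    q=L[m]; print(s,len(q),'max',np.percentile(q,[1,50,99],axis=0))
    k=q[q[:,2]>np.percentile(q[:,2],90)]; print('tip',k.mean(0),k.min(0),k.max(0))
b,Q=block(P,p['frame']); q=(Q-tp)@Rm; print('block tool',np.percentile(q,[1,50,99],axis=0))
E
```

```text
-1 1964 max [[-0.0094 -0.057  -0.0498]
 [ 0.0101 -0.0434 -0.0359]
 [ 0.0296 -0.0349  0.0295]]
tip [ 0.0201 -0.0464  0.0274] [ 0.0168 -0.0579  0.0249] [ 0.023  -0.0341  0.03  ]
1 1955 max [[-0.0094  0.0352 -0.0497]
 [ 0.0102  0.0423 -0.0359]
 [ 0.0296  0.0572  0.0294]]
tip [0.02   0.0463 0.0274] [0.0168 0.0343 0.0249] [0.023  0.0579 0.03  ]
 block 6218 min [0.4216 0.0771 0.0056] max [0.4613 0.1114 0.0427] mean [0.441  0.0946 0.0258]
block tool [[ 0.0042 -0.0285 -0.0185]
 [ 0.0161 -0.0006 -0.0065]
 [ 0.0314  0.0254  0.0091]]
```

```bash
python3 - <<'E'
from bf import *
p=env.get_image('wrist'); P=cloud(p); tp,Rm,_=cur(); L=(P-tp)@Rm
for s in (-1,1):
    m=(L[...,1]*s>.03)&(L[...,1]*s<.06)&(abs(L[...,0])<.0145)&(L[...,2]<.03)&(L[...,2]>-.06)
    q=L[m]; print(s,len(q),np.histogram(q[:,2],bins=np.arange(-.06,.035,.005))[0])
    for a in np.arange(-.03,.02,.005):
        k=q[(q[:,2]>=a)&(q[:,2]<a+.005)]
        if len(k): print(round(a,3),len(k),k.min(0),k.max(0))
E
```

```text
-1 2232 [350 408 395 350 291 260 150   8   3   8   4   4   1   0   0   0   0   0]
-0.03 150 [-0.0093 -0.0497 -0.0299] [ 0.0123 -0.0426 -0.0251]
-0.025 8 [-0.0064 -0.0435 -0.025 ] [ 0.0058 -0.0432 -0.024 ]
-0.02 3 [ 0.0043 -0.0305 -0.0163] [ 0.0053 -0.03   -0.0156]
-0.015 8 [-0.0008 -0.0307 -0.0146] [ 0.0078 -0.03   -0.0105]
-0.01 4 [-0.0054 -0.0307 -0.009 ] [-0.0021 -0.0302 -0.0061]
-0.005 4 [-0.0112 -0.0307 -0.0044] [-0.0072 -0.0301 -0.0008]
0.0 1 [-0.0127 -0.0301  0.0008] [-0.0127 -0.0301  0.0008]
1 2198 [337 423 386 333 310 257 146   6   0   0   0   0   0   0   0   0   0   0]
-0.03 146 [-0.0096  0.0415 -0.03  ] [ 0.0121  0.0487 -0.0252]
-0.025 6 [-0.0008  0.042  -0.0249] [ 0.0056  0.0421 -0.0244]
```

```bash
python3 - <<'E'
from bf import *
for n in ('side','scene'):
    p=env.get_image(n); P=cloud(p); tp,Rm,_=cur(); L=(P-tp)@Rm
    for s in (-1,1):
        m=(L[...,1]*s>.032)&(L[...,1]*s<.062)&(abs(L[...,0])<.015)&(P[...,2]>.012)&(L[...,2]>-.08)
        q=L[m]; print(n,s,len(q)); 
        if len(q): print(np.percentile(q[:,2],[50,90,98,100]), np.histogram(q[:,2],bins=np.arange(-.06,.035,.005))[0])
E
```

```text
side -1 52
[-0.0637 -0.0339 -0.0315 -0.0312] [1 5 4 4 4 7 0 0 0 0 0 0 0 0 0 0 0 0]
side 1 8
[-0.0716 -0.0349 -0.0314 -0.0305] [0 0 0 0 1 1 0 0 0 0 0 0 0 0 0 0 0 0]
scene -1 0
scene 1 40
[-0.0735 -0.0497 -0.0324 -0.0323] [2 1 0 1 1 2 0 0 0 0 0 0 0 0 0 0 0 0]
```

```bash
python3 -m crank '[[0,0,0,0,0.02,0.2,0],[0,0,0,0,0,0.2,0],[0,0,0,0,0,0.2,0],[0,0,0,0,0,0.07,0],[0,0,0,0,0,0,0.15],[0,0,0,0,0,0,0.25],[0,0,0,0,0,0,0.3],[0,0,0,0,0,0,0.35]]' 30
python3 - <<'E'
from bf import *
p=env.get_image('wrist'); P=cloud(p); tp,Rm,_=cur(); L=(P-tp)@Rm
for s in (-1,1):
    m=(L[...,1]*s>.022)&(L[...,1]*s<.05)&(abs(L[...,0])<.0145)&(L[...,2]<.03)&(L[...,2]>-.06)
    q=L[m]; print(s,len(q),np.histogram(q[:,2],bins=np.arange(-.06,.035,.005))[0])
block(P,p['frame']); cv2.imwrite('pics/v8.png',p['frame'])
E
```

```text
t: 17.5
tcp_pos: [0.4625, 0.1221, 0.0142]
tool_rot: [-1.0, 2.181, 0.413]
force: [-1.7, -1.1, 1.7]
grip_width: 0.0559
-1 2755 [221 387 305 545 432 177 126  60   6   0   0   0   0 135 131  98  76  56]
1 2658 [218 394 302 487 390 176 114  62   4   0   0   0   0 145 129  99  80  58]
 block 9287 min [0.4202 0.0782 0.0055] max [0.4604 0.1129 0.0424] mean [0.4401 0.0955 0.0261]
```

View pics/v8.png

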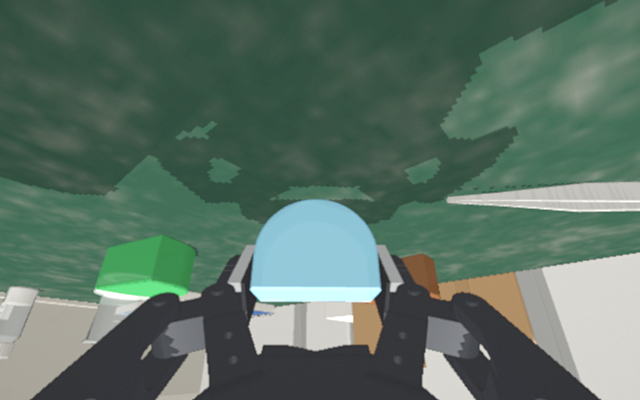

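```bash
python3 -m crank '[[0,0,0,0,0,0,0.6],[0,0,0,0,0,0,1],[0,0,0,0,0,0,1],[0,0,0,0,0,-0.3,1],[0,0,0,0,0,-0.8,1],[0,0,0,0,0,-1,1],[0,0,0,0,0,-0.5,1],[0,0,0,0,0,0,1]]' 45
cat > hold.py <<'E'
from bf import *
def held(p):
    P=cloud(p); tp,Rm,s=cur(); print('t',s['t'],'w',s['grip_width'],'tcp',tp,'q',s['q'])
    h=cv2.cvtColor(p['frame'],cv2.COLOR_BGR2HSV); L=(P-tp)@Rm
    m=(h[...,0]>92)&(h[...,0]<115)&(h[...,1]>50)&(np.linalg.norm(L,axis=-1)<.07)
    n,l,st,_=cv2.connectedComponentsWithStats(m.astype(np.uint8)); m=l==1+np.argmax(st[1:,4])
    q=L[m]
    for _ in range(6): nn=np.linalg.svd(q-q.mean(0),full_matrices=False)[2][2]; q=q[abs((q-q.mean(0))@nn)<.002]
    nn*=np.sign(-nn[2]) # towards camera
    a=np.cross([0,1,0],nn); a/=np.linalg.norm(a); a*=np.sign(a[2])  # block x in tool frame
    s_=q@a; y=q[:,1]; c=nn*(q.mean(0)@nn)+a*(np.percentile(s_,99.7)+np.percentile(s_,.3))/2+np.array([0,1,0])*(np.percentile(y,.3)+np.percentile(y,99.7))/2
    print(len(q),'zb in tool',nn,'xb in tool',a,'xextent',np.percentile(s_,[.3,99.7]),'y',np.percentile(y,[.3,99.7]),'block_centre tool',c-.015*nn)
if __name__=='__main__': held(env.get_image('wrist'))
E
python3 hold.py
```

```text
t: 18.55
tcp_pos: [0.4145, 0.0662, 0.0889]
tool_rot: [-0.999, 2.179, 0.41]
force: [0.7, -0.6, -0.8]
grip_width: 0.055
t 18.6 w 0.05557290290610603 tcp [0.4147 0.0665 0.0882] q [-0.155   0.183  -0.628  -1.2212 -0.6904  0.4088]
9418 zb in tool [ 0.7098 -0.0004 -0.7044] xb in tool [ 0.7044 -0.      0.7098] xextent [-0.0293  0.0127] y [-0.0281  0.0271] block_centre tool [ 0.0083 -0.0005 -0.02  ]
```

```bash
cat > pad.py <<'E'
from h import *
from scipy.optimize import minimize
def proj(p,X):
    E=np.linalg.inv(np.array(p['extrinsics'])); c=X@E[:3,:3].T+E[:3,3]
    x,y=c[:,0]/-c[:,2],-c[:,1]/-c[:,2]; s=1+p['k1']*(x*x+y*y)
    return p['cx']+p['fx']*x*s,p['cy']+p['fy']*y*s
g=np.linspace(-.027,.027,55); gx,gy=[a.ravel() for a in np.meshgrid(g,g)]; cheb=np.maximum(abs(gx),abs(gy))
def sample(p,im,x,y,a,z):
    c,s=np.cos(a),np.sin(a)
    u,v=proj(p,np.c_[x+c*gx-s*gy,y+s*gx+c*gy,np.full(gx.size,z)])
    return cv2.remap(im,u.astype(np.float32),v.astype(np.float32),cv2.INTER_LINEAR).ravel()
if __name__=='__main__':
    for n in ('scene','side'):
        p=env.get_image(n); im=cv2.cvtColor(p['frame'],cv2.COLOR_BGR2GRAY).astype(np.float32)
        def cost(t):
            s=sample(p,im,.56+t[0]/1e3,-.083+t[1]/1e3,np.radians(-83+t[2]),.02)
            return s[cheb<.0195].mean()-s[(cheb>.0215)].mean()
        r=min((minimize(cost,[a,b,0],method='Nelder-Mead',options=dict(initial_simplex=[[a,b,0],[a+4,b,0],[a,b+4,0],[a,b,4]])) for a in(-4,4) for b in(-4,4)),key=lambda r:r.fun)
        print(n,r.fun,.56+r.x[0]/1e3,-.083+r.x[1]/1e3,-83+r.x[2])
        # plate long edges: white->green transitions
        P=cloud(p); h=cv2.cvtColor(p['frame'],cv2.COLOR_BGR2HSV)
        w=((h[...,1]<50)&(h[...,2]>140)&(abs(P[...,2]-.008)<.006)&(P[...,0]>.45)&(P[...,0]<.68)&(P[...,1]>-.3)&(P[...,1]<0)).astype(np.uint8)
        w=cv2.morphologyEx(w,cv2.MORPH_CLOSE,np.ones((5,5))); k,l,st,_=cv2.connectedComponentsWithStats(w); w=l==1+np.argmax(st[1:,4])
        v,u=np.nonzero(w); d=np.array(p['extrinsics']); 
        o=d[:3,3]; r1=ray2world(p,u.astype(float),v.astype(float),np.ones(len(u)))-o; X=o+r1*((.008-o[2])/r1[:,2])[:,None]
        t=np.radians(-83); ex=np.array([np.cos(t),np.sin(t)]); ey=np.array([-ex[1],ex[0]]); C=np.array([.56,-.083])
        a,b=(X[:,:2]-C)@ex,(X[:,:2]-C)@ey
        for sg in (-1,1):
            A=[];B=[]
            for lo in np.arange(-.03,.13,.006):
                k=(a>=lo)&(a<lo+.006)
                if k.sum()>5: A.append(lo+.003);B.append((b[k]*sg).max()*sg)
            A,B=np.array(A),np.array(B); keep=abs(abs(B)-.055)<.012
            if keep.sum()>4: f=np.polyfit(A[keep],B[keep],1); f=np.polyfit(A[keep],B[keep],1); print('  edge',sg,keep.sum(),'yaw',-83+np.degrees(np.arctan(f[0])),'offset',f[1])
        print('  end a',np.percentile(a,[.2,99.8]))
E
python3 pad.py
```

```text
scene -132.95660400390625 0.5603312880913738 -0.07961664619373084 -83.15910682660989
  edge -1 27 yaw -83.41607653776776 offset -0.054912450905298456
  edge 1 18 yaw -83.92518469556217 offset 0.05672782528023897
  end a [-0.0646  0.1861]
side -161.74655151367188 0.5606054427325557 -0.0788977973916294 -82.758870597631
  edge -1 27 yaw -83.1563855754432 offset -0.055076787061469214
  edge 1 8 yaw -88.05293825950764 offset 0.05395160895651852
  end a [-0.0631  0.1848]
```

```bash
cat >> plan.py <<'E'
PX=unit([.1201,-.9928,0]); PY=np.array([-PX[1],PX[0],0]); PAD=np.array([.5605,-.0793,.020])
BT=np.c_[[.7044,0,.7098],[0,-1,0],[.7098,0,-.7044]]; CT=np.array([.0083,-.0005,-.020])
RP=np.c_[PX,PY,[0,0,1]]@BT.T
def place(dz): return PAD+[0,0,.015+dz]-RP@CT
E
python3 - <<'E'
from plan import *
print(RP); print(place(0))
rows(place(.06),RP,16)
E
```

```text
[[ 0.0846 -0.9928  0.0852]
 [-0.6993 -0.1201 -0.7047]
 [ 0.7098  0.     -0.7044]]
[ 0.561  -0.0876  0.015 ]
turn units [ 0.04 10.54 -6.58] shift units (tool) [ 0.59 -5.29 -0.17]
[ 0.    0.66 -0.41] [ 0.04 -0.33 -0.01]
[ 0.    0.66 -0.41] [ 0.06 -0.33 -0.01]
[ 0.    0.66 -0.41] [ 0.08 -0.32  0.  ]
[ 0.    0.66 -0.41] [ 0.09 -0.32  0.01]
[ 0.    0.66 -0.41] [ 0.11 -0.31  0.02]
[ 0.    0.66 -0.41] [ 0.13 -0.31  0.03]
[ 0.    0.66 -0.41] [ 0.14 -0.3   0.04]
[ 0.    0.66 -0.41] [ 0.15 -0.29  0.05]
[ 0.    0.66 -0.41] [ 0.16 -0.28  0.07]
[ 0.    0.66 -0.41] [ 0.17 -0.27  0.08]
[ 0.    0.66 -0.41] [ 0.18 -0.26  0.1 ]
[ 0.    0.66 -0.41] [ 0.18 -0.25  0.12]
[ 0.    0.66 -0.41] [ 0.19 -0.24  0.14]
[ 0.    0.66 -0.41] [ 0.19 -0.23  0.15]
[ 0.    0.66 -0.41] [ 0.18 -0.22  0.17]
[ 0.    0.66 -0.41] [ 0.18 -0.21  0.19]
```

```bash
python3 -m crank '[[0,0.66,-0.41,0,-0.33,-0.15,1],[0,0.66,-0.41,0.02,-0.33,-0.15,1],[0,0.66,-0.41,0.05,-0.32,-0.1,1],[0,0.66,-0.41,0.08,-0.32,0,1],[0,0.66,-0.41,0.11,-0.31,0.02,1],[0,0.66,-0.41,0.13,-0.31,0.03,1],[0,0.66,-0.41,0.14,-0.3,0.04,1],[0,0.66,-0.41,0.15,-0.29,0.05,1]]' 45
python3 - <<'E'
from plan import *
print(cur()[2]['q'])
rows(place(.05),RP,8)
E
```

```text
t: 19.7
tcp_pos: [0.483, -0.015, 0.095]
tool_rot: [-1.812, 2.442, -0.214]
force: [-0.5, -0.8, -2.1]
grip_width: 0.0548
[ 0.3734  0.216  -0.6998  0.2179 -0.5384 -0.8486]
turn units [ 0.06  5.24 -3.26] shift units (tool) [ 1.16 -2.23  1.15]
[ 0.01  0.66 -0.41] [ 0.15 -0.28  0.14]
[ 0.01  0.66 -0.41] [ 0.15 -0.27  0.16]
[ 0.01  0.66 -0.41] [ 0.15 -0.26  0.17]
[ 0.01  0.66 -0.41] [ 0.15 -0.25  0.18]
[ 0.01  0.66 -0.41] [ 0.14 -0.25  0.2 ]
[ 0.01  0.66 -0.41] [ 0.14 -0.24  0.21]
[ 0.01  0.66 -0.41] [ 0.13 -0.23  0.22]
[ 0.01  0.66 -0.41] [ 0.12 -0.22  0.24]
```

```bash
python3 -m crank '[[0.01,0.66,-0.41,0.15,-0.28,0.14,1],[0.01,0.66,-0.41,0.15,-0.27,0.16,1],[0.01,0.66,-0.41,0.15,-0.26,0.17,1],[0.01,0.66,-0.41,0.15,-0.25,0.18,1],[0.01,0.66,-0.41,0.14,-0.25,0.2,1],[0.01,0.66,-0.41,0.14,-0.24,0.21,1],[0.01,0.66,-0.41,0.13,-0.23,0.22,1],[0.01,0.66,-0.41,0.12,-0.22,0.24,1]]' 45
python3 hold.py; python3 - <<'E'
from plan import *
rows(place(.02),RP,1); rows(place(.0),RP,1)
p=env.get_image('wrist'); q=env.get_image('side')['frame'][190:320,260:468]
cv2.imwrite('pics/v9.png',np.vstack([cv2.resize(p['frame'],(480,300)),cv2.resize(q,(480,300))]))
E
```

```text
t: 20.7
tcp_pos: [0.5616, -0.0879, 0.0652]
tool_rot: [1.876, -1.658, 0.788]
force: [0.1, -0.2, -1.9]
grip_width: 0.0553
t 20.75 w 0.05490449186715711 tcp [ 0.5618 -0.0879  0.0632] q [ 0.3765  0.5428 -0.7445  1.0829 -0.9005 -1.2146]
4999 zb in tool [ 0.6797  0.003  -0.7334] xb in tool [ 0.7334 -0.      0.6797] xextent [-0.0271  0.0118] y [-0.0264  0.0287] block_centre tool [ 0.0081  0.0012 -0.0199]
turn units [-0.02 -0.05  0.04] shift units (tool) [-0.51  0.02  0.49]
[-0.02 -0.05  0.04] [-0.51  0.02  0.49]
turn units [-0.02 -0.05  0.04] shift units (tool) [-0.87  0.02  0.84]
[-0.02 -0.05  0.04] [-0.87  0.02  0.84]
```

View pics/v9.png

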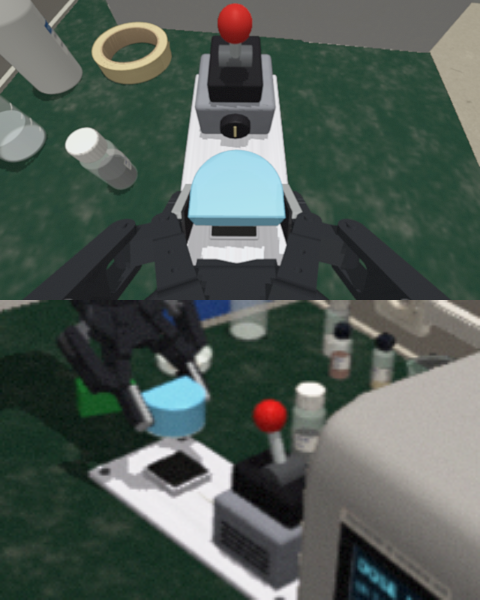

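```bash
cat > lvl.py <<'E'
from bf import *
def lvl(p,r=.07):
    P=cloud(p); tp,Rm,s=cur(); h=cv2.cvtColor(p['frame'],cv2.COLOR_BGR2HSV); L=(P-tp)@Rm
    m=(h[...,0]>85)&(h[...,0]<115)&(h[...,1]>40)&(np.linalg.norm(P-PAD,axis=-1)<.12)&(P[...,2]>.022)
    k,l,st,_=cv2.connectedComponentsWithStats(m.astype(np.uint8)); m=l==1+np.argmax(st[1:,4]); q=P[m]
    rng=np.random.default_rng(0); best=None
    for _ in range(400):
        a=q[rng.choice(len(q),3,False)]; n=np.cross(a[1]-a[0],a[2]-a[0]); n/=np.linalg.norm(n)+1e-12
        if abs(n[2])<.9: continue
        b=abs((q-a[0])@n)<.001
        if best is None or b.sum()>best.sum(): best=b
    q=q[best]; n=np.linalg.svd(q-q.mean(0),full_matrices=False)[2][2]; n*=np.sign(n[2])
    D=(q-PAD); X,Y=D@PX,D@PY
    print(s['t'],len(m[m]),len(q),'normal: along PX %.3f PY %.3f'%(n@PX,n@PY),'z %.4f'%q[:,2].mean(),'x ext',np.percentile(X,[.3,99.7]),'y ext',np.percentile(Y,[.3,99.7]))
    # straight edge yaw
    xs=[];ys=[]
    for lo in np.arange(-.022,.022,.004):
        k=(Y>=lo)&(Y<lo+.004)
        if k.sum()>5: xs.append(np.percentile(X[k],1)); ys.append(lo+.002)
    print('straight edge slope deg',np.degrees(np.arctan(np.polyfit(ys,xs,1)[0])))
if __name__=='__main__':
    import sys
    for n in sys.argv[1:]: print(n); lvl(env.get_image(n))
E
python3 lvl.py wrist side scene; python3 - <<'E'
from plan import *
rows(place(.0),RP,1)
E
```

```text
wrist
20.9 11072 8549 normal: along PX -0.010 PY -0.001 z 0.0975 x ext [-0.0198  0.0226] y ext [-0.0295  0.0256]
straight edge slope deg 0.46498243245486626
side
20.95 580 200 normal: along PX -0.009 PY 0.016 z 0.0990 x ext [-0.0234  0.0236] y ext [-0.0307  0.0256]
straight edge slope deg 0.9657747166979809
scene
21.0 456 166 normal: along PX 0.030 PY 0.004 z 0.1004 x ext [-0.0195  0.0216] y ext [-0.0304  0.0253]
straight edge slope deg -2.6312178871980336
turn units [-0.03 -0.01 -0.03] shift units (tool) [-0.93  0.01  0.91]
[-0.03 -0.01 -0.03] [-0.93  0.01  0.91]
```

```bash
python3 -m crank '[[0,0,0,-0.16,-0.02,0.15,1],[0,0,0,-0.18,-0.02,0.17,1],[0,0,0,-0.18,-0.01,0.17,1],[0,0,0,-0.14,0,0.13,1],[0,0,0,-0.09,0,0.09,1],[0,0,0,-0.05,0,0.05,1],[0,0,0,0,0,0,1],[0,0,0,0,0,0,1]]' 45
python3 lvl.py wrist side scene; python3 - <<'E'
from plan import *
rows(place(.0),RP,1)
E
```

```text
t: 22.0
tcp_pos: [0.5636, -0.0871, 0.0232]
tool_rot: [1.876, -1.664, 0.79]
force: [-0.4, -0.3, -1.7]
grip_width: 0.0552
wrist
22.05 11087 8743 normal: along PX -0.005 PY -0.002 z 0.0561 x ext [-0.0205  0.022 ] y ext [-0.0265  0.0286]
straight edge slope deg 0.3961223414419303
side
22.1 561 194 normal: along PX 0.015 PY -0.017 z 0.0565 x ext [-0.0215  0.0231] y ext [-0.0282  0.0287]
straight edge slope deg -3.4305363133147497
scene
22.15 421 155 normal: along PX -0.000 PY -0.045 z 0.0564 x ext [-0.0208  0.0215] y ext [-0.0269  0.0283]
straight edge slope deg -0.26460843104623055
turn units [-0.04 -0.02 -0.02] shift units (tool) [-0.14  0.07  0.15]
[-0.04 -0.02 -0.02] [-0.14  0.07  0.15]
```

```bash
python3 -m crank '[[0,0,0,-0.02,0.01,0.02,1],[0,0,0,-0.02,0.01,0.02,1],[0,0,0,-0.02,0,0.02,1],[0,0,0,-0.02,0,0.02,1],[0,0,0,-0.01,0,0.01,1],[0,0,0,0,0,0,1],[0,0,0,0,0,0,1],[0,0,0,0,0,0,1]]' 45; python3 lvl.py wrist
```

```text
t: 23.15
tcp_pos: [0.5628, -0.0872, 0.0179]
tool_rot: [1.876, -1.664, 0.79]
force: [0.3, 0.2, -1.3]
grip_width: 0.0552
wrist
23.2 11067 8708 normal: along PX -0.006 PY -0.003 z 0.0508 x ext [-0.0204  0.0224] y ext [-0.0274  0.0277]
straight edge slope deg 0.25471873756043917
```

```bash
python3 -m crank '[[0,0,0,-0.01,0,0.01,1],[0,0,0,0,0,0,1],[0,0,0,0,0,0,1],[0,0,0,-0.01,0,0.01,1],[0,0,0,0,0,0,1],[0,0,0,0,0,0,1],[0,0,0,0,0,0,1],[0,0,0,0,0,0,1]]' 45; python3 lvl.py wrist
```

```text
t: 24.2
tcp_pos: [0.5628, -0.0873, 0.0171]
tool_rot: [1.875, -1.664, 0.79]
force: [-1.4, 1.4, 3.3]
grip_width: 0.0551
wrist
24.25 11059 8486 normal: along PX -0.012 PY -0.001 z 0.0500 x ext [-0.0204  0.0221] y ext [-0.0274  0.0277]
straight edge slope deg 0.43562828946353555
```

```bash
python3 -m crank '[[0,0,0,0,0,0,0.36],[0,0,0,0,0,0,0.34],[0,0,0,0,0,0,0.3],[0,0,0,0,0,0,0.2],[0,0,0,0,0,0,0.1],[0,0,0,0,0,0,0],[0,0,0,0,0,0,0],[0,0,0,0,0,0,0]]' 20; python3 lvl.py wrist
```

```text
t: 25.25
tcp_pos: [0.5627, -0.0872, 0.0168]
tool_rot: [1.876, -1.664, 0.789]
force: [-0.8, -0.2, -0.4]
grip_width: 0.0855
wrist
25.3 10933 8748 normal: along PX 0.001 PY 0.002 z 0.0499 x ext [-0.0205  0.0221] y ext [-0.027   0.0276]
straight edge slope deg -0.07009928715221679
```

```bash
python3 -m crank '[[0,0,0,0,0,-0.2,0],[0,0,0,0,0,-0.5,0],[0,0,0,0,0,-0.8,0],[0,0,0,0,0,-1,0.2],[0,0,0,0,0,-1,1],[0,0,0,0,0,-0.5,1],[0,-0.7,0,0,0,0,1],[0,-0.7,0,0,0,0,1]]' 20
python3 - <<'E'
from plan import *
RV=np.c_[-0*PX,PX,PX]; RV=Rt(-PY,[0,0,-1])
print(RV[:,0]@PX); rows(PAD+.085*PX+[0,0,.15],RV,8)
E
python3 -c "
from lvl import *
lvl(env.get_image('side'))"
```

```text
t: 26.3
tcp_pos: [0.548, 0.027, 0.1294]
tool_rot: [2.012, -1.78, 0.62]
force: [0.2, -0.1, 0.5]
grip_width: -0.0002
1.0000000000000002
turn units [-0.05 -4.24  0.01] shift units (tool) [4.55 0.02 1.84]
[-0.01 -0.53  0.  ] [0.57 0.   0.23]
[-0.01 -0.53  0.  ] [0.58 0.   0.19]
[-0.01 -0.53  0.  ] [0.6  0.   0.14]
[-0.01 -0.53  0.  ] [0.61 0.   0.1 ]
[-0.01 -0.53  0.  ] [0.61 0.   0.05]
[-0.01 -0.53  0.  ] [0.61 0.   0.01]
[-0.01 -0.53  0.  ] [ 0.61  0.   -0.04]
[-0.01 -0.53  0.  ] [ 0.61  0.   -0.08]
26.35 598 194 normal: along PX -0.007 PY 0.016 z 0.0505 x ext [-0.02    0.0226] y ext [-0.0294  0.0265]
straight edge slope deg 6.667913165423796
```

```bash
python3 -m crank '[[-0.01,-0.53,0,0.46,0,0.18,1],[-0.01,-0.53,0,0.47,0,0.15,1],[-0.01,-0.53,0,0.48,0,0.1,1],[-0.01,-0.53,0,0.5,0,0.06,1],[-0.01,-0.53,0,0.5,0,0.02,1],[0,-0.53,0,0.5,0,-0.01,1],[0,-0.53,0,0.5,0,-0.05,1],[0,-0.53,0,0.5,0,-0.08,1]]' 20
cat > tip.py <<'E'
from m import *
from plan import *
for n in ('wrist','side'):
    p=env.get_image(n); P=cloud(p); tp,Rm,s=cur(); L=(P-tp)@Rm
    print(n,s['t'],'tcp pad frame',(tp-PAD)@PX,(tp-PAD)@PY,tp[2],'tilt',Rm[:,2])
    m=(abs(L[...,1])<.03)&(abs(L[...,0])<.016)&(L[...,2]<.04)&(L[...,2]>-.06)&(P[...,2]>.06); q=L[m]; print(len(q),np.histogram(q[:,2],bins=np.arange(-.06,.041,.005))[0])
    k=q[q[:,2]>-.03]; print(k.min(0) if len(k) else '',k.max(0) if len(k) else '')
    h=cv2.cvtColor(p['frame'],cv2.COLOR_BGR2HSV)
    rd=((h[...,0]<8)|(h[...,0]>172))&(h[...,1]>150)&(P[...,2]>.08)&(np.linalg.norm(P-PAD-.13*PX-[0,0,.1],axis=-1)<.08)
    if rd.sum()>10:
        from scipy.optimize import least_squares
        Q=P[rd]; c=least_squares(lambda c:np.linalg.norm(Q-c,axis=1)-.013,Q.mean(0)-[0,0,.01],loss='soft_l1',f_scale=.002).x
        a,b=(c-PAD)@PX-.13,c[2]-.08; print('ball',rd.sum(),c,'x rel hinge',a,'PY',(c-PAD)@PY,'r',np.hypot(a,b),'angle deg',np.degrees(np.arctan2(a,b)))
    cv2.imwrite(f'pics/tip_{n}.png',p['frame'])
E
python3 tip.py; python3 -c "
import cv2,numpy as np
a=cv2.resize(cv2.imread('pics/tip_wrist.png'),(480,300));b=cv2.resize(cv2.imread('pics/tip_side.png')[170:300,260:468],(480,300))
cv2.imwrite('pics/v10.png',np.vstack([a,b]))"
```

```text
t: 27.35
tcp_pos: [0.5665, -0.128, 0.1675]
tool_rot: [2.349, -2.083, 0.0]
force: [-0.4, 0.3, 0.0]
grip_width: 0.0001
wrist 27.4 tcp pad frame 0.05212179753035412 0.0010403743037659431 0.16853781377712174 tilt [ 0.0011 -0.001  -1.    ]
4296 [1488  557  586  226  352  317  287  271  193   19    0    0    0    0
    0    0    0    0    0    0]
[ 0.004  -0.0117 -0.03  ] [ 0.0102  0.0156 -0.0135]
ball 1259 [ 0.575  -0.1899  0.1262] x rel hinge -0.018459416878521914 PY 0.0011452935320590916 r 0.0497498988972354 angle deg -21.78003696784555
side 27.45 tcp pad frame 0.05138244649431721 0.0008948763815935122 0.1681007953429582 tilt [ 0.001  -0.0038 -1.    ]
361 [54 27 37 42 44 41 42 38 24 12  0  0  0  0  0  0  0  0  0  0]
[-0.01   -0.0117 -0.0299] [ 0.015   0.0166 -0.011 ]
ball 158 [ 0.5745 -0.189   0.1271] x rel hinge -0.019371448517446183 PY 0.0007307454818190652 r 0.050900948068715264 angle deg -22.369085174704914
```

View pics/v10.png

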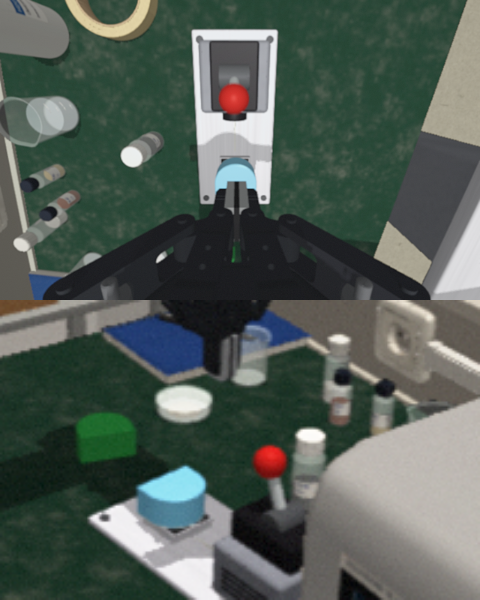

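```bash
python3 -m crank '[[0,0,0,0,0,0.5,1],[0,0,0,0,0,0.5,1],[0,0,0,0,0,0.5,1],[0,0,0,0,0,0.3,1],[0,0,0,0.4,0,0,1],[0,0,0,0.4,0,0,1],[0,0,0,0.2,0,0,1],[0,0,0,0.2,0,0,1]]' 20
python3 -m crank '[[0,0,0,0.15,0,0,1],[0,0,0,0.15,0,0,1],[0,0,0,0.15,0,0,1],[0,0,0,0.15,0,0,1],[0,0,0,0,0,0,1],[0,0,0,0,0,0,1],[0,0,0,0,0,0,1],[0,0,0,0,0,0,1]]' 20
python3 tip.py
```

```text
t: 28.45
tcp_pos: [0.5732, -0.1768, 0.0965]
tool_rot: [2.348, -2.085, 0.007]
force: [0.4, 3.0, 3.2]
grip_width: -0.0002
t: 29.45
tcp_pos: [0.5753, -0.1999, 0.0956]
tool_rot: [2.347, -2.083, 0.004]
force: [-1.0, -0.2, -0.6]
grip_width: 0.0
wrist 29.5 tcp pad frame 0.12152678191359821 0.00020874015612044536 0.09563166795898181 tilt [-0.0003 -0.0045 -1.    ]
4815 [1392  400  584  267  349  277  153  118   31    0    0    0    4   12
 1198   30    0    0    0    0]
[-0.016  -0.0261 -0.03  ] [0.016  0.0242 0.0168]
ball 2712 [ 0.5795 -0.2257  0.1266] x rel hinge 0.017574802024121844 PY 0.0012616757317265304 r 0.04979117543337224 angle deg 20.669094880984016
side 29.55 tcp pad frame 0.12150357032501144 0.0001981029034674106 0.09563549977896739 tilt [-0.0004 -0.0045 -1.    ]
633 [ 61  21  30  33  45  28  24  31  17  13   5   6  47  26 127  31  25  33
  27   3]
[-0.016  -0.024  -0.0297] [0.016  0.0298 0.0356]
ball 154 [ 0.5792 -0.2248  0.1274] x rel hinge 0.01666870560370251 PY 0.001109262612093126 r 0.05027977144967461 angle deg 19.36100587194709
```

```bash
python3 -m crank '[[0,0,0,0.05,0,0,1],[0,0,0,0.05,0,0,1],[0,0,0,0.05,0,0,1],[0,0,0,0,0,0,1],[0,0,0,0,0,0,1],[0,0,0,0,0,0,1],[0,0,0,0,0,0,1],[0,0,0,0,0,0,1]]' 20
python3 tip.py | grep -E 'ball|tcp'
python3 -m crank '[[0,0,0,0.05,0,0,1],[0,0,0,0,0,0,1],[0,0,0,0.05,0,0,1],[0,0,0,0,0,0,1],[0,0,0,0,0,0,1],[0,0,0,0,0,0,1],[0,0,0,0,0,0,1],[0,0,0,0,0,0,1]]' 20
python3 tip.py | grep -E 'ball|tcp'
```

```text
t: 30.55
tcp_pos: [0.576, -0.206, 0.0957]
tool_rot: [2.347, -2.083, 0.004]
force: [-0.6, 1.5, 0.1]
grip_width: 0.0001
wrist 30.6 tcp pad frame 0.12763027387470202 0.00019121292290623544 0.09571028463822234 tilt [-0.0003 -0.0045 -1.    ]
ball 2586 [ 0.5801 -0.2311  0.1241] x rel hinge 0.023044495324282932 PY 0.0012248538354096249 r 0.04979662861378374 angle deg 27.566137614740743
side 30.65 tcp pad frame 0.12762735210522955 0.00017180661159105041 0.09568598074933565 tilt [-0.0003 -0.0045 -1.    ]
ball 125 [ 0.5801 -0.2304  0.1249] x rel hinge 0.022337952270932465 PY 0.0013119146942423832 r 0.050172362425292105 angle deg 26.437686902298044
t: 31.65
tcp_pos: [0.5761, -0.2074, 0.0954]
tool_rot: [2.349, -2.084, -0.001]
force: [-0.7, 10.2, 2.9]
grip_width: 0.0001
wrist 31.7 tcp pad frame 0.12899527997072022 9.81463157019892e-05 0.09541680980897659 tilt [-0.0014 -0.0011 -1.    ]
ball 2582 [ 0.5802 -0.2319  0.1236] x rel hinge 0.023887228515344916 PY 0.0012657024953895805 r 0.04975412422207196 angle deg 28.69229238619929
side 31.75 tcp pad frame 0.12900791790162647 8.723841355631236e-05 0.09543263675627132 tilt [-0.0014 -0.0011 -1.    ]
ball 120 [ 0.58   -0.2313  0.1242] x rel hinge 0.023265978763357537 PY 0.0011323694208643272 r 0.0499793630453355 angle deg 27.7433440773882
```

```bash
python3 -m crank '[[0,0,0,0.02,0,0,1],[0,0,0,0,0,0,1],[0,0,0,-0.2,0,0,1],[0,0,0,-0.5,0,0,1],[0,0,0,-0.6,0,-0.1,1],[0,0,0,-0.3,0,-0.6,1],[0,0,0,0,0,-0.9,1],[0,0,0,0,0,-0.9,1]]' 20
python3 tip.py | grep -E 'ball|tcp'; python3 lvl.py wrist side scene
python3 - <<'E'
from bf import *
p=env.get_image('scene'); P=cloud(p); cv2.imwrite('pics/end.png',p['frame']); q=env.get_image('side')['frame']
cv2.imwrite('pics/v11.png',np.vstack([cv2.resize(p['frame'][150:320,180:480],(530,300)),cv2.resize(q[150:320,180:480],(530,300))]))
for th in ('dish_centre','vial_centre'):
    for r in env.recognise(th,p)[:1]: u,v=r['location']; print(th,P[int(round(v)),int(round(u))])
E
```

```text
t: 32.75
tcp_pos: [0.5688, -0.146, 0.1965]
tool_rot: [2.348, -2.082, 0.005]
force: [0.7, -0.0, -0.0]
grip_width: 0.0002
wrist 32.8 tcp pad frame 0.06841579679494549 0.0031617171545020827 0.20246588740144125 tilt [ 0.0101 -0.0072 -0.9999]
ball 1014 [ 0.58   -0.2321  0.1237] x rel hinge 0.024060177148380407 PY 0.0010034145868649917 r 0.049878298033649876 angle deg 28.840806819326428
side 32.85 tcp pad frame 0.06818628728012936 0.002968484350677059 0.2004894905351691 tilt [ 0.0097 -0.0062 -0.9999]
ball 120 [ 0.5798 -0.2319  0.1245] x rel hinge 0.02378189955594026 PY 0.0008450426406476363 r 0.05041686264043811 angle deg 28.14504602966058
wrist
32.9 1118 655 normal: along PX -0.008 PY 0.001 z 0.0500 x ext [-0.0086  0.023 ] y ext [-0.0271  0.0271]
straight edge slope deg 6.3804549461187285
side
32.95 605 190 normal: along PX 0.008 PY 0.001 z 0.0503 x ext [-0.0207  0.0223] y ext [-0.0297  0.0257]
straight edge slope deg 3.6560132417319364
scene
33.0 462 153 normal: along PX -0.017 PY -0.033 z 0.0504 x ext [-0.0215  0.0216] y ext [-0.0287  0.0261]
straight edge slope deg 3.455741615182029
dish_centre [0.6807 0.1057 0.0163]
vial_centre [0.6898 0.1057 0.0159]
```

View pics/v11.png

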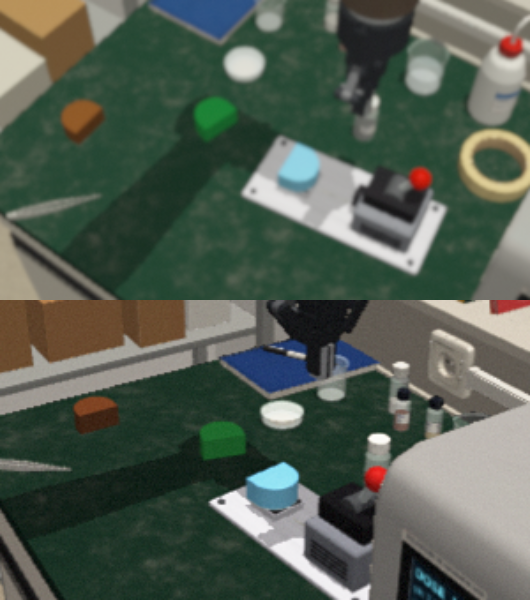

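```bash
python3 -m crank '[[0,0,0,-0.8,0,-0.2,1],[0,0,0,-0.8,0,-0.2,1],[0,0,0,-0.8,0,-0.2,1],[0,0,0,-0.8,0,0,1],[0,0,0,-0.6,0,0,1],[0,0,0,0,0,0,1],[0,0,0,0,0,0,1],[0,0,0,0,0,0,1]]' 20; python3 lvl.py wrist wrist; python3 tip.py | grep ball
```

```text
t: 34.2
tcp_pos: [0.5509, 0.0035, 0.2185]
tool_rot: [2.346, -2.084, 0.004]
force: [-0.7, -0.3, 0.1]
grip_width: 0.0001
wrist
34.25 2039 1633 normal: along PX -0.004 PY -0.002 z 0.0499 x ext [-0.0201  0.0223] y ext [-0.0271  0.0273]
straight edge slope deg 0.4314845678810848
wrist
34.3 2042 1643 normal: along PX 0.004 PY 0.007 z 0.0498 x ext [-0.0201  0.0223] y ext [-0.0271  0.0274]
straight edge slope deg -0.5719791155201729
ball 118 [ 0.5802 -0.232   0.1244] x rel hinge 0.023936947057686342 PY 0.0011912390487240736 r 0.05039905908229581 angle deg 28.355983415640637
```

```bash
python3 -c "
from station import env
print(env.hand_in())"
```

```text
the job is handed in; nothing more can be done
None
```

The block is lying white face down on the pad with its nose towards the lamp, and the lamp switch is pushed fully over. I handed the job in at about 34 s, with no verdict reported.

**How it went:** My first grasp slipped off. The cameras put the fingertips about 30 mm behind where the reported tool point implied, so they closed above the block. That pushed it about 10 mm and turned it by about 20°. I then stopped it by gripping its flat faces, set it down nearly still, and took hold of both flanks with the depth corrected. I lowered it onto the pad until it made contact at about 3 N and let go. After that I pushed the switch with the closed fingers until it met the end stop at about 10 N, then backed away.

**Last checks:**
- **Block:** the wrist camera showed it level within about 0.5°, top at 50 mm, centred within about 1 mm, and turned less than 1° from the lamp direction. The side and scene cameras gave coarse angles of 3–4°, but I trusted the sharper wrist view.
- **White face:** I did not see its underside directly; that it is face down follows from the block's orientation in the grip.
- **Switch:** the ball stayed at about +28.5° after release; it started at about −22°.
- **Dish and vials:** in the last pictures they look unmoved. The finder located the dish within its uncertainty, but its vial result landed on the dish, so for the vials I rely on the picture.

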